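# Press the heel rubber on a clog, then find its tread line with the angle gauge

### The job

Bed the new rubber heel on the clog: push the press lever all the way down to its stop, then let it spring back up. Then take the angle gauge by its black handle, set it lengthwise on the middle of the clog's bare sole in front of the ball, with the side its mark is set to towards the toe, and rock it down the curve until its swinging pointer settles on the mark, its base bearing on the sole with the flat and not tipped up on one end. Finish holding it there in the gripper, resting lightly on the sole, for the tread line to be pencilled beside it.

Things in the scene. Friction and masses are not known exactly. Their poses are not given: they have to be found in the camera images.
- press: Grey heel press bolted to the bench: base plate 15 mm thick, x -58 to +147, y -170 to +95 mm about this origin (on the bench, right below the crown of the clog's sole); two low jack posts carry the clog; a 203 mm tall bracket (x 98 to 140, y -145 to -85 mm) carries the lever. x points from the lever's handle to the bracket, y from the clog's heel to its toe, z up. Fixed.
- lever (a joint): Press lever, rad. 0 = sprung up at rest (arm rises from the hinge at 34 degrees above level, towards the press's -x side), 0.60 = down at the stop: arm level, rubber pad on the heel. A spring lifts it whenever it is not pushed; pushing down on the black handle takes about 6 N at the top, 10 N at the stop.
- lever_hinge (a point): Middle of the lever's hinge pin, 185 mm above the bench. The lever swings in the vertical plane through this point along the press's x axis.
- lever_grip (a point): Point on the axis of the lever's black round handle (26 mm diameter, from 158 to 246 mm out from the hinge, ball end 34 mm), 215 mm from the hinge pin; moves with the lever. At rest it stands about 306 mm above the bench, at the stop 185 mm.
- clog: Wooden clog held sole up on the press, 256 mm long. Origin on the crown (ball) of the bare sole, 150 mm above the bench; x level, to the toe; y across; z up. Lengthwise the sole is an arc of radius 240 mm, x -50 to +105 mm, highest at x = 0, falling 24 mm to the toe tip; crosswise flat, 92 mm wide at x = 20, 82 mm at x = 65. The 8 mm rubber heel (x -150 to -80) tops level with the crown. Fixed.
- rocker_centre (a point): Centre of the sole's arc, 240 mm below the crown, inside the bench; axes as clog. A base lying tangent on the sole has its contact 240 mm from this line.
- gauge: Pendulum angle gauge standing on the bench, 148 mm tall, 0.3 kg: flat steel base 90 (x) x 24 (y) x 10 mm, round dial housing 94 mm across, 14 mm thick, centred 56 mm up, and on top a black handle block 36 (x) x 18 (y) mm, 103 to 148 mm up, to grip across the 18 mm. Origin: centre of the base's underside; x along the base, z up. Both dial faces (+y, -y) show scale, pointer and mark.
- needle (a joint): Swinging pointer's angle in the gauge, rad: 0 = pointing at the middle of the base, positive = towards the gauge's +x end. It is a weighted pendulum, so it hangs plumb and reads how far the gauge's +x end is tilted down; after a movement it swings for about a second.
- mark (a joint): Angle of the gauge's index mark, same zero and sense as the pointer (0.10 to 0.32 rad, always on the +x side). It is preset and stays where it is.
- needle_tip (a point): Tip of the pointer, a dark hand 3 mm wide with a round weight near its pivot, 29 mm from the dial centre; its z axis lies along the pointer.
- mark_tip (a point): Inner tip of the index mark, a dark wedge 6 mm wide at the rim of the dial, 30 mm from the dial centre; its z axis points from the mark to the dial centre.
- mate: The other clog of the pair, loose, standing right way up on the bench, 256 x 96 x 74 mm. Leave alone.
- cement_tin: Bare metal tin, 72 mm diameter, 95 mm tall, standing. Origin at the centre of its underside. Leave alone.
- hammer: Hammer lying on the bench, 270 mm long. Leave alone.
- tack_box: Clear two-part tack box, 110 x 150 x 35 mm. Leave alone.

How it is judged (in metres and radians):
On the way, in this order (a step that is already met when the one before it is completed fails the run):
1. the lever is pushed down to its stop (value of joint lever above 0.565 rad), for 0.2 s.
2. the lever has sprung back up (value of joint lever below 0.06 rad), for 0.2 s.
3. the gauge is lifted in the gripper (height (world z) of gauge above 0.03 m and contact force between the fingers and gauge above 2 N), for 0.2 s.
At the end, for the whole second after the job is handed in: Gripped, the gauge rests on the sole before the ball (0.5 to 20 N), lengthwise within 0.2 rad, within 20 mm of its centre line, the middle of its base within 3.5 mm of the sole; pointer still and within 0.05 rad of the mark; lever up (angle between the z axis of needle_tip and the z axis of mark_tip, either way round below 0.05 rad and velocity of joint needle between -0.15 and 0.15 rad/s and contact force between gauge and clog between 0.5 and 20 N and distance between gauge and rocker_centre below 0.2435 m and x of gauge in the frame of clog above 0.005 m and y of gauge in the frame of clog between -0.02 and 0.02 m and angle between the y axis of gauge and the y axis of clog, either way round below 0.2 rad and contact force between the fingers and gauge above 2 N and linear speed of gauge below 0.02 m/s and value of joint lever below 0.06 rad); the arm keeps its last pose, push and grip.
It fails at once if the other clog is disturbed (distance of mate from where it was at the start of the episode above 0.03 m).
It fails at once if the tin is disturbed (distance of cement_tin from where it was at the start of the episode above 0.03 m).
It fails at once if the hammer is disturbed (distance of hammer from where it was at the start of the episode above 0.03 m).
It fails at once if the tack box is disturbed (distance of tack_box from where it was at the start of the episode above 0.03 m).
It also fails if it takes over 72 s, if anything falls off the work surface, if the arm or the gripper's body presses on something with over 40 N, if the wrist force passes 120 N, or if a joint passes its speed limit or range.

### The arm

A 6-joint arm with a two-finger parallel gripper is mounted at the origin on the work surface. World frame = base frame: x ahead of the robot, y to its left, z up, the work surface at z = 0. Lengths are in m, angles in degrees, forces in N, time in s.
With the tool pointing down it reaches from about 0.375 to 0.9 m from the base axis. Payload 3.1 kg.
Tool frame: the origin (TCP) lies between the finger pads; the fingertips stand bot.tip_extent ahead of it and the grasp point (between the pads) lies 2 mm behind it (bot.tip_extent is the distance from the TCP to the fingertips, in m); z points along the fingers, y is the direction in which the jaws open and shut (so a half turn about z gives the same grasp; the last joint's range is limited). The gripper opens to 87 mm and grips with 3 to 60 N. Pads are 19 mm wide; open, the fingers measure 117 mm over their backs; the gripper's body (75 mm by 190 mm) begins 51 mm behind the grasp point.
Start: joints at [-85.571, 30.224, 82.088, -0, 67.689, -10.227], TCP at [0.158, -0.605, 0.216] pointing down, gripper open.
Joint ranges: [-176.69, 176.69], [-43.24, 126.21], [12.49, 139.97], [-82, 262], [0, 151.66], [-163.58, 163.58]. Speed limits (degrees/s): [159.86, 159.86, 180, 180, 180, 180].

### API

Orientations are given as a 3x3 rotation matrix whose columns are the frame's x, y, z axes.
In Python, from rig import bot, imaging, recognise, masks_of, mark_of gives the robot as it stands.
- The arm moves only by the tool send_rows, never from a script. Its argument "plan" is a list that holds one entry, the list of rows, each a list of 5 numbers: the shift along the world's x, y, z normalised to -1 to 1, where 1 is 0.03 m, then the turn about the world's z normalised to -1 to 1, where 1 is 0.1 rad, then the closure, from -1 (fully open) to 1 (shut). A call has 1 to 20 rows; each row shifts and turns the commanded pose from where the row before left it; what a row does not reach is not made up. A row lasts 1/10 s, in which the tool goes at most 50 mm and 8.59 degrees, less where a joint would pass 70% of its speed; a pose out of reach is approached as far as the arm can. A call with a number of a shift or a turn outside -1 to 1 is refused whole. A call with a gripper value outside its range is refused whole. The fingers move at their own pace and stop on an object; the grip force is fixed at half the most. Time passes only in rows, so rows that do not move let the fingers close. It gives the time, the measured TCP pose, the force and the opening at its end, in the units of the state.
- bot.read_state(): the state, without advancing time (a new reading comes with each control period).
- imaging.capture(name): name is "scene" or "side" or "wrist"; returns a dict with "img" (400x640x3 uint8, blue, green, red), "mtx" (3x3 intrinsics, pixels), "pose" (4x4, takes a point from camera to world coordinates); the wrist camera has in their place "T_tool_cam" (4x4, takes a point from camera to tool coordinates, whose origin is the TCP and whose axes are the flange's). Camera axes: x right, y down, z forward; pixel columns grow to the right and rows downward; lengths in m; the calibration is good to about 2 mm. A picture is of the moment at which its call begins: read the wrist's pose just before it. There is no depth.
- bot.hand_in(): hands the job in, once; it reports no verdict.
Trained networks look in the newest picture that a camera, given by its name, has taken for a name from the list of things; names that differ only in an ending like _2 or _b are one class to them, and where a whole thing is asked for, a point or a joint stands for the part that bears it (a point fixed in the world has none). Each returns a list of dicts, best first, with "conf" (0 to 1); they miss things now and then, are a little off and sometimes report something else, mostly with a low value. They report only what shows in the picture. A call takes as long as a camera call.
- recognise(camera, target): "at" ([x, y, z] in m, in world coordinates, good to about 4 mm: the middle of the surface that is visible of it).
- masks_of(camera, target): "region" (400x640 bool, what is visible of it).
- mark_of(camera, target): "at" ([x, y, z] in m, in world coordinates, good to about 4 mm: a listed point, or the origin of a listed thing).
The state is a dict: "time_s": time; "joint_positions": joint angles; "qvel": joint speeds; "tau": joint torques, N m; "position": TCP position; "tcp_rot": TCP orientation; "force": force on the tool from outside, world axes, zero at the start; "moment": the same for the moment, N m; "opening": opening from 0.0 (shut) to 1.0 (fully open).
Only numpy, scipy, OpenCV 4.12 (cv2) and the standard library are available. Lean on these libraries where they do the work, as an engineer would, in place of code of your own. Each camera call takes 0.05 s, during which the arm holds its last target.

## Working session

There is one attempt and no reset: what is moved stays moved. The work goes in short steps, Python scripts to look and compute and a tool call to move; the robot and the scene stay as the last step left them, time stands still between calls to the robot, and variables do not carry over. Pictures are saved under pics/ and viewed, and the job is handed in when it is done.

Besides the shell and the picture viewer there is one more tool, called after "Emit:" as name([rows], argument=value, ...), one row to a line, values as JSON. send_rows: Moves the arm, as the interface text tells. Its arguments: {"type":"object","properties":{"plan":{"type":"array"}},"required":["plan"]}

```bash
ls; mkdir -p pics; python3 - <<'E'
from rig import bot, imaging, recognise, masks_of, mark_of
import cv2
print(bot.tip_extent, {k:v for k,v in bot.read_state().items()})
for c in ["scene","side","wrist"]:
    d=imaging.capture(c); cv2.imwrite(f"pics/{c}0.png",d["img"])
    for t in (["lever_grip","lever_hinge","clog","gauge","needle_tip","mark_tip","rocker_centre","press"]):
        r=mark_of(c,t)
        print(c,t,[( [round(float(v),4) for v in x["at"]],round(x["conf"],2)) for x in r[:2]])
E
```

```text
pics
0.017 {'time_s': 0.0, 'joint_positions': array([-8.55717691e+01,  3.02736967e+01,  8.21568517e+01,  4.80323027e-04,
        6.76877286e+01, -1.02261227e+01]), 'qvel': array([ 0.02939215,  0.05858161, -0.02924916,  0.08337352,  0.07651193,
        0.02555803]), 'tau': array([ 8.84348683e-04, -4.40039313e+01, -1.76589757e+01,  6.33105473e-02,
        5.79586742e-02, -1.57627924e-04]), 'position': array([ 0.15810238, -0.60390906,  0.21492555]), 'tcp_rot': array([[ 9.67470445e-01,  2.52984021e-01, -1.51654462e-04],
       [ 2.52983790e-01, -9.67468327e-01,  2.05875802e-03],
       [ 3.74111992e-04, -2.03015366e-03, -9.99997869e-01]]), 'force': array([-1.37533556, -0.02035987, -0.01463824]), 'moment': array([-0.02859957,  0.05156152,  0.0603081 ]), 'opening': 0.9992660659207555}
scene lever_grip [([0.4781, -0.2011, 0.3069], 0.91)]
scene lever_hinge [([0.6498, -0.2353, 0.1875], 0.73)]
scene clog [([0.5634, -0.1042, 0.1523], 0.89)]
scene gauge [([0.419, 0.2008, 0.0016], 0.71)]
scene needle_tip []
scene mark_tip [([0.4237, 0.1998, -0.0006], 0.39)]
scene rocker_centre [([0.6858, 0.2661, -0.0027], 0.65)]
scene press [([0.5587, -0.1059, -0.0009], 0.69)]
side lever_grip [([0.4793, -0.2068, 0.3041], 0.81), ([0.6875, 0.2661, -0.0024], 0.24)]
side lever_hinge [([0.6534, -0.2394, 0.1836], 0.59)]
side clog [([0.5525, -0.1005, 0.1476], 0.62)]
side gauge [([0.4226, 0.1948, 0.0005], 0.95)]
side needle_tip [([0.6534, -0.2378, 0.1834], 0.38)]
side mark_tip []
side rocker_centre [([0.4789, -0.2079, 0.3042], 0.54)]
side press [([0.5633, -0.1024, -0.0045], 0.73)]
wrist lever_grip []
wrist lever_hinge []
wrist clog []
wrist gauge []
wrist needle_tip []
wrist mark_tip []
wrist rocker_centre []
wrist press []
```

View pics/scene0.png

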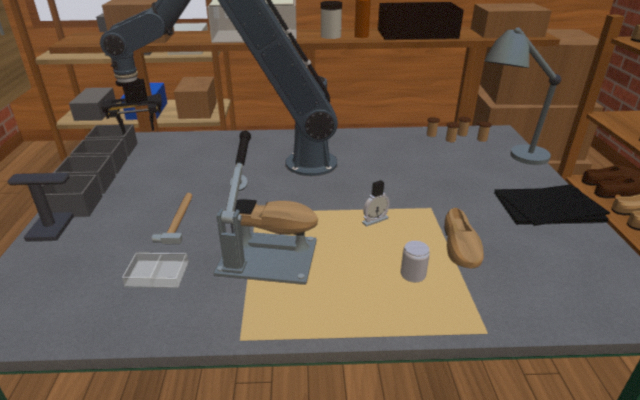

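View pics/side0.png

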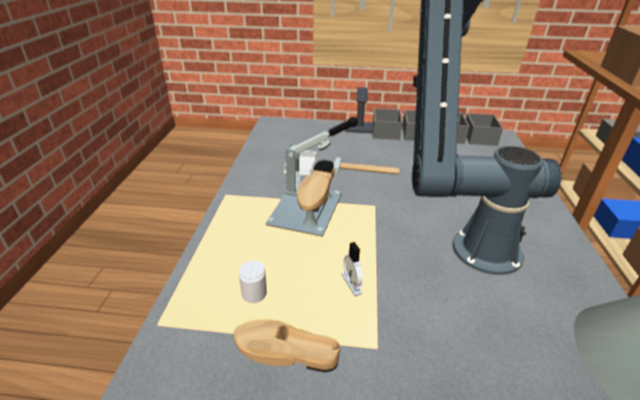

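```bash
python3 - <<'E'
from rig import bot, imaging
import cv2, numpy as np
np.set_printoptions(precision=3,suppress=True)
a=cv2.imread("pics/scene0.png");b=cv2.imread("pics/side0.png")
A=cv2.resize(a[175:230,345:400],(400,400),interpolation=cv2.INTER_CUBIC)
B=cv2.resize(b[235:300,325:390],(400,400),interpolation=cv2.INTER_CUBIC)
cv2.imwrite("pics/crop0.png",np.hstack([A,B]))
for c in ["scene","side"]:
    d=imaging.capture(c);print(d["mtx"],d["pose"])
d=imaging.capture("wrist");print(d["mtx"],d["T_tool_cam"])
E
```

```text
[[467.82    0.    309.889]
 [  0.    467.82  205.245]
 [  0.      0.      1.   ]] [[ 0.03   0.54  -0.841  1.684]
 [ 1.    -0.022  0.021 -0.047]
 [-0.008 -0.842 -0.54   0.877]
 [ 0.     0.     0.     1.   ]]
[[403.982   0.    311.533]
 [  0.    403.982 196.005]
 [  0.      0.      1.   ]] [[-0.993 -0.072  0.093  0.444]
 [-0.117  0.559 -0.821  1.019]
 [ 0.007 -0.826 -0.564  0.86 ]
 [ 0.     0.     0.     1.   ]]
[[353.588   0.    321.827]
 [  0.    353.588 203.256]
 [  0.      0.      1.   ]] [[ 0.001 -0.955 -0.296  0.083]
 [ 1.     0.001  0.     0.001]
 [ 0.    -0.296  0.955 -0.168]
 [ 0.     0.     0.     1.   ]]
```

View pics/crop0.png

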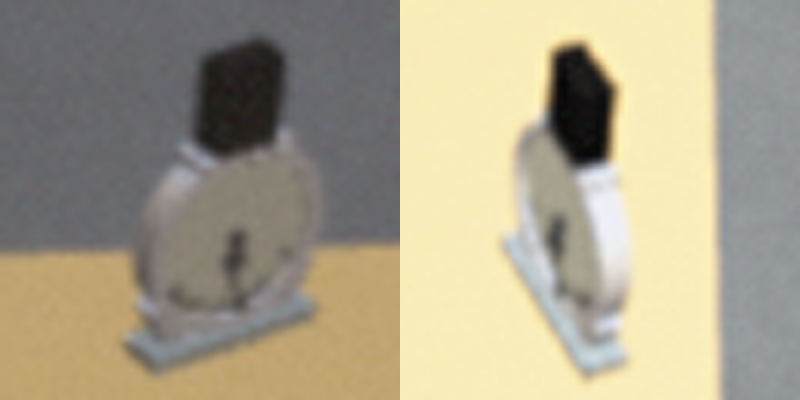

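View pics/wrist0.png

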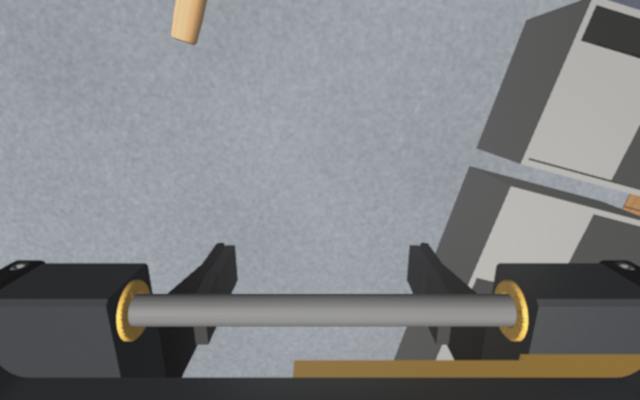

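Emit:
send_rows([
  [[0.5,0.6,1,-0.32,1],[0.5,0.6,1,-0.32,1],[0.77,0.95,1,-0.32,1],[0.77,0.95,1,-0.32,1],[0.77,0.95,0.8,-0.32,1],[0.77,0.95,0.8,-0.32,1],[0.77,0.95,0.6,-0.32,1],[0.77,0.95,0,-0.32,1],[0.77,0.95,0,-0.32,1],[0.77,0.95,0,-0.32,1],[0.77,0.95,0,-0.32,1],[0.77,0.95,0,-0.32,1],[0.77,0.95,0,-0.32,1],[0.77,0.95,0,-0.32,1],[0.5,0.7,0,0,1],[0,0,0,0,1]],
])

```text
time_s: 3.1
position: [0.4817, -0.2029, 0.4019]
tcp_rot: [[0.982, -0.187, 0.001], [-0.187, -0.982, 0.001], [0.001, -0.001, -1.0]]
force: [-0.5, -0.7, 0.2]
opening: 0.004
```

```bash
python3 - <<'E'
from rig import bot, imaging, mark_of
import cv2
for c in ["wrist","side"]:
    d=imaging.capture(c); cv2.imwrite(f"pics/{c}1.png",d["img"])
    for t in ["lever_grip","lever_hinge"]:
        print(c,t,[([round(float(v),4) for v in x["at"]],round(x["conf"],2)) for x in mark_of(c,t)[:2]])
E
```

```text
wrist lever_grip [([0.4793, -0.2076, 0.311], 0.62)]
wrist lever_hinge []
side lever_grip [([0.4762, -0.2072, 0.3054], 0.91), ([0.6876, 0.265, -0.0033], 0.39)]
side lever_hinge [([0.6556, -0.241, 0.1842], 0.92)]
```

View pics/wrist1.png

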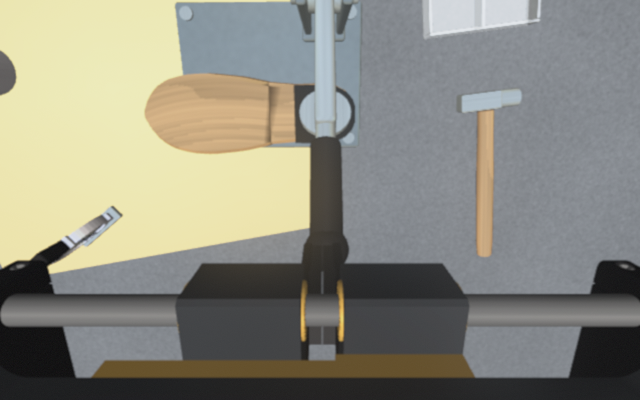

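Emit:
send_rows([
  [[0,-0.07,-0.75,0,1],[0,-0.07,-0.75,0,1],[-0.1,0,-0.5,0,1],[-0.2,0.03,-0.5,0,1],[-0.2,0.03,-0.5,0,1],[-0.17,0.03,-0.5,0,1],[-0.13,0.02,-0.5,0,1],[-0.1,0.02,-0.5,0,1],[-0.06,0.01,-0.5,0,1],[0,0,0,0,1]],
])

```text
time_s: 4.4
position: [0.4507, -0.2079, 0.2521]
tcp_rot: [[0.981, -0.192, -0.001], [-0.192, -0.981, -0.003], [-0.0, 0.003, -1.0]]
force: [-2.6, -1.5, 9.3]
opening: 0.009
```

```bash
python3 - <<'E'
from rig import bot, imaging, mark_of
import cv2
for c in ["wrist","scene"]:
    d=imaging.capture(c); cv2.imwrite(f"pics/{c}2.png",d["img"])
    for t in ["lever_grip","lever_hinge"]:
        print(c,t,[([round(float(v),4) for v in x["at"]],round(x["conf"],2)) for x in mark_of(c,t)[:2]])
s=bot.read_state();print(s["position"],s["force"])
E
```

```text
wrist lever_grip [([0.4473, -0.2038, 0.2468], 0.89)]
wrist lever_hinge []
scene lever_grip [([0.4476, -0.1979, 0.2439], 0.95)]
scene lever_hinge [([0.652, -0.2361, 0.189], 0.57)]
[ 0.45143036 -0.20805866  0.25382141] [-3.33860484 -1.3837623   7.59353853]
```

View pics/wrist2.png

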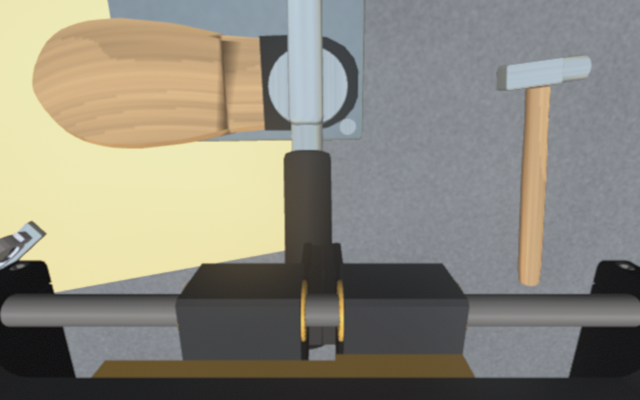

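Emit:
send_rows([
  [[0,-0.1,0.9,0,1],[0.2,-0.1,0.9,0,1],[0.3,0,0.9,0,1],[0.5,0,0.9,0,0.61],[0,0.1,0.9,0,0.61],[0,0,0,0,0.61],[0,0,0,0,0.61],[0,0,0,0,0.61]],
])

```text
time_s: 5.5
position: [0.4805, -0.2085, 0.3854]
tcp_rot: [[0.981, -0.192, -0.002], [-0.192, -0.981, 0.002], [-0.003, -0.001, -1.0]]
force: [-0.3, 0.1, -0.7]
opening: 0.193
```

```bash
python3 - <<'E'
from rig import bot, imaging, mark_of
import cv2
for c in ["wrist","scene"]:
    d=imaging.capture(c); cv2.imwrite(f"pics/{c}3.png",d["img"])
    for t in ["lever_grip"]:
        print(c,t,[([round(float(v),4) for v in x["at"]],round(x["conf"],2)) for x in mark_of(c,t)[:2]])
s=bot.read_state();print(s["position"],s["force"],s["opening"])
E
```

```text
wrist lever_grip [([0.4762, -0.2096, 0.3082], 0.84)]
scene lever_grip [([0.4762, -0.2019, 0.3034], 0.88), ([0.6483, -0.2388, 0.1874], 0.75)]
[ 0.48098906 -0.20851484  0.38570555] [0.00710242 0.3178684  0.28927301] 0.1953771781706401
```

View pics/wrist3.png

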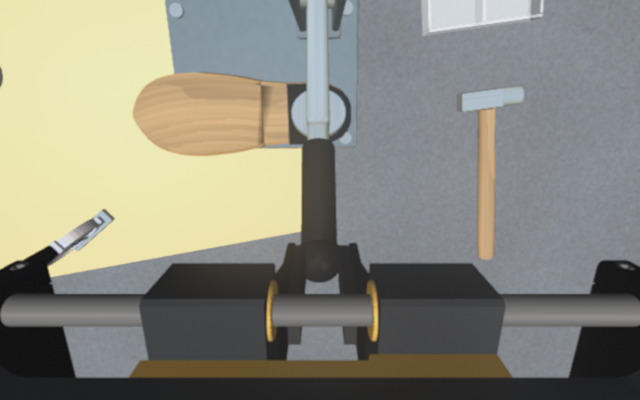

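Emit:
send_rows([
  [[0,0.07,-0.75,0,0.61],[0,0,-0.75,0,0.61],[-0.2,0.03,-0.5,0,0.61],[-0.2,0.04,-0.5,0,0.61],[-0.2,0.04,-0.5,0,0.61],[-0.15,0.03,-0.5,0,0.61],[-0.12,0.02,-0.5,0,0.61],[-0.1,0.02,-0.5,0,0.61],[-0.06,0.01,-0.5,0,0.61],[-0.03,0.01,-0.4,0,0.61],[0,0,0,0,0.61]],
])

```text
time_s: 6.8
position: [0.4472, -0.1998, 0.224]
tcp_rot: [[0.982, -0.19, -0.006], [-0.19, -0.982, 0.002], [-0.006, -0.001, -1.0]]
force: [-5.3, 0.6, 9.9]
opening: 0.197
```

```bash
python3 - <<'E'
from rig import bot, imaging, mark_of
import cv2
for c in ["wrist"]:
    d=imaging.capture(c); cv2.imwrite(f"pics/{c}4.png",d["img"])
    for t in ["lever_grip"]:
        print(c,t,[([round(float(v),4) for v in x["at"]],round(x["conf"],2)) for x in mark_of(c,t)[:2]])
s=bot.read_state();print(s["position"],s["force"],s["opening"])
E
```

```text
wrist lever_grip [([0.4431, -0.202, 0.2228], 0.83)]
[ 0.44742253 -0.19985645  0.22491047] [-5.27074534  1.46437694 10.22951289] 0.19607746707886775
```

View pics/wrist4.png

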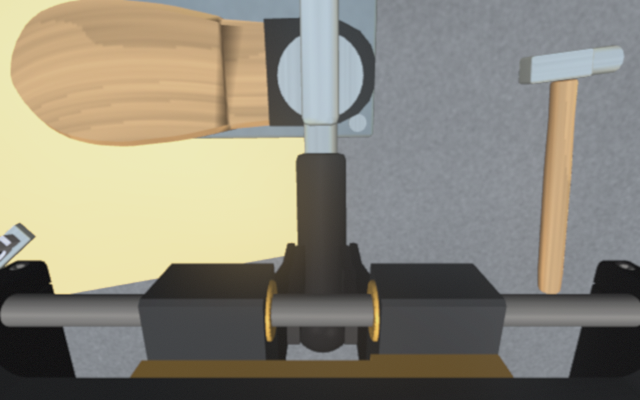

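Emit:
send_rows([
  [[-0.03,0,-0.25,0,0.61],[0,0,-0.25,0,0.61],[0,0,-0.2,0,0.61],[0,0,0,0,0.61]],
])

```text
time_s: 7.3
position: [0.4459, -0.1996, 0.2035]
tcp_rot: [[0.982, -0.19, -0.007], [-0.19, -0.982, 0.002], [-0.007, -0.001, -1.0]]
force: [-6.2, 1.3, 10.7]
opening: 0.196
```

Emit:
send_rows([
  [[0,0,-0.2,0,0.61],[0,0,-0.2,0,0.61],[0,0,0,0,0.61]],
])

```text
time_s: 7.6
position: [0.4459, -0.1995, 0.1916]
tcp_rot: [[0.982, -0.19, -0.007], [-0.19, -0.982, 0.002], [-0.007, -0.001, -1.0]]
force: [-6.7, 1.2, 10.7]
opening: 0.197
```

```bash
python3 - <<'E'
from rig import bot, imaging, mark_of
import cv2
for c in ["wrist","side"]:
    d=imaging.capture(c); cv2.imwrite(f"pics/{c}5.png",d["img"])
    for t in ["lever_grip"]:
        print(c,t,[([round(float(v),4) for v in x["at"]],round(x["conf"],2)) for x in mark_of(c,t)[:2]])
s=bot.read_state();print(s["position"],s["force"],s["opening"])
E
```

```text
wrist lever_grip [([0.4384, -0.2, 0.188], 0.72)]
side lever_grip [([0.4438, -0.1993, 0.1896], 0.58)]
[ 0.44599322 -0.1994771   0.19209473] [-6.65267715  0.10287494 10.54340462] 0.19241797956273055
```

View pics/side5.png

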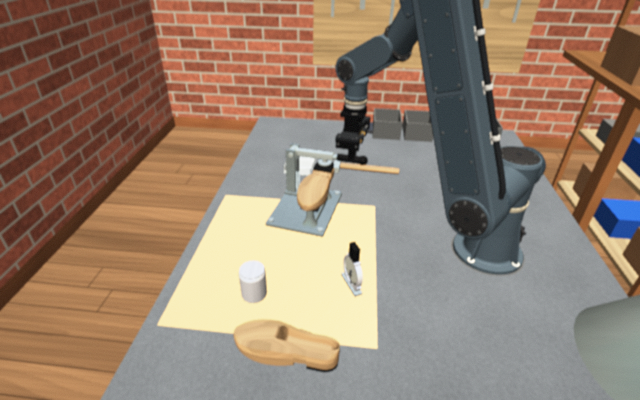

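Emit:
send_rows([
  [[0,0,-0.17,0,0.61],[0,0,-0.17,0,0.61],[0,0,0,0,0.61],[0,0,0,0,0.61],[0,0,0,0,0.61]],
])

```text
time_s: 8.3
position: [0.4466, -0.1998, 0.1858]
tcp_rot: [[0.982, -0.189, -0.004], [-0.189, -0.982, 0.0], [-0.004, 0.001, -1.0]]
force: [-12.3, 4.8, 37.4]
opening: 0.201
```

Emit:
send_rows([
  [[0,0,0.5,0,0.61],[0,0,0.8,0,0.61],[0.1,-0.02,0.9,0,0.61],[0.15,-0.04,0.9,0,0.61],[0.15,-0.04,0.9,0,0.61],[0,0,1,0,0.61],[0,0,1,0,0.61],[0,0,1,0,0.61],[0,0.5,0.5,0,0],[0,1,0,0,-1],[0,1,0,0,-1],[0,1,0,0,-1],[0,1,0,0,-1],[0,1,0,0,-1],[0,1,0,0,-1],[0,1,0,0,-1],[0,0.5,0,0,-1]],
])

```text
time_s: 10.0
position: [0.4602, 0.0386, 0.4062]
tcp_rot: [[0.982, -0.189, -0.001], [-0.189, -0.982, 0.001], [-0.001, -0.001, -1.0]]
force: [0.8, 0.1, 0.1]
opening: 0.927
```

```bash
python3 - <<'E'
from rig import bot, imaging, mark_of, recognise
import cv2
for c in ["wrist","scene","side"]:
    d=imaging.capture(c); cv2.imwrite(f"pics/{c}6.png",d["img"])
    for t in ["lever_grip","gauge","mark_tip"]:
        print(c,t,[([round(float(v),4) for v in x["at"]],round(x["conf"],2)) for x in mark_of(c,t)[:2]])
s=bot.read_state();print(s["position"],s["force"],s["opening"])
E
```

```text
wrist lever_grip []
wrist gauge [([0.4217, 0.1999, -0.0024], 0.62)]
wrist mark_tip []
scene lever_grip [([0.4778, -0.2017, 0.3056], 0.77)]
scene gauge [([0.4229, 0.1998, -0.0004], 0.94)]
scene mark_tip []
side lever_grip [([0.4777, -0.2072, 0.3071], 0.95), ([0.687, 0.2683, -0.0022], 0.7)]
side gauge [([0.4211, 0.197, -0.0001], 0.8)]
side mark_tip []
[0.46092578 0.03593901 0.40663347] [-0.64235394 -0.55152362 -0.24449948] 0.9991495327911172
```

View pics/wrist6.png

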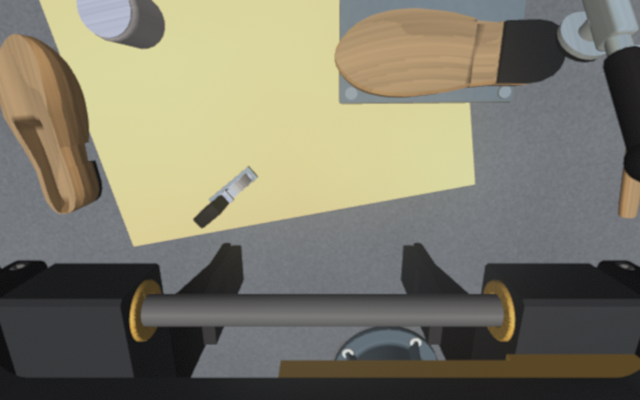

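```bash
cat > h.py <<'E'
import numpy as np
np.set_printoptions(precision=4,suppress=True)
K={"scene":(467.82,309.889,205.245),"side":(403.982,311.533,196.005)}
def plane(d,uv,z):
    m=d["mtx"];P=d["pose"];r=P[:3,:3]@np.linalg.solve(m,[uv[0],uv[1],1]);t=P[:3,3]
    return t+r*(z-t[2])/r[2]
def proj(d,p,pose=None):
    P=d["pose"] if pose is None else pose
    q=P[:3,:3].T@(np.asarray(p)-P[:3,3]);u=d["mtx"]@q;return u[:2]/u[2]
def wpose(s,d):
    T=np.eye(4);T[:3,:3]=s["tcp_rot"];T[:3,3]=s["position"];return T@d["T_tool_cam"]
E
python3 - <<'E'
from h import *
from rig import bot, imaging, masks_of
import cv2
for c in ["scene","side"]:
    d=imaging.capture(c)
    m=masks_of(c,"gauge")[0]["region"]
    ys,xs=np.nonzero(m);print(c,m.sum(),xs.min(),xs.max(),ys.min(),ys.max())
    pts=[(362.2,221.75),(366.3,226.6),(385.6,214.9),(388,217.6)] if c=="scene" else [(325+i*.1625,235+j*.1625) for i,j in [(508,235),(590,375),(622,355)]]
    print([plane(d,p,.008) for p in pts])
E
```

```text
scene 849 362 388 180 225
[array([0.4364, 0.1538, 0.008 ]), array([0.4641, 0.1636, 0.008 ]), array([0.3998, 0.2364, 0.008 ]), array([0.416 , 0.2416, 0.008 ])]
side 815 341 362 242 296
[array([0.2582, 0.1403, 0.008 ]), array([0.2285, 0.2241, 0.008 ]), array([0.2128, 0.2103, 0.008 ])]
```

Emit:
send_rows([
  [[0.34,0.99,-0.3,-0.34,-1],[0.34,0.99,-0.4,-0.34,-1],[0.34,0.99,-0.7,-0.34,-1],[0.34,0.99,-0.8,-0.34,-1],[0.34,0.99,-0.8,-0.34,-1],[0.34,0.99,-0.8,-0.34,-1],[0.34,0.99,-0.8,-0.34,-1],[0.34,0.99,-0.8,-0.34,-1],[0.34,0.99,-0.8,-0.34,-1],[0.34,0.99,-0.8,-0.34,-1],[0.34,0.99,-0.8,-0.34,-1],[0,0,0,0,-1],[0,0,0,0,-1]],
])

```text
time_s: 12.1
position: [0.5725, 0.3634, 0.1714]
tcp_rot: [[0.845, -0.535, -0.002], [-0.535, -0.845, -0.001], [-0.001, 0.002, -1.0]]
force: [-0.3, 0.4, 0.8]
opening: 1.0
```

```bash
python3 - <<'E'
from h import *
from rig import bot, imaging, mark_of, recognise
import cv2
s=bot.read_state()
d=imaging.capture("wrist"); cv2.imwrite("pics/wrist7.png",d["img"])
for t in ["needle_tip","gauge","mark_tip"]:
    print(t,[([round(float(v),4) for v in x["at"]],round(x["conf"],2)) for x in mark_of("wrist",t)[:2]])
print(s["position"],s["force"],s["tcp_rot"])
W=wpose(s,d)
uv=proj(d,[.4215,.199,.056],W);print(uv)
x,y=map(int,uv);x=min(max(x,75),565);y=min(max(y,75),325)
cv2.imwrite("pics/crop7.png",cv2.resize(d["img"][y-75:y+75,x-75:x+75],(600,600),interpolation=cv2.INTER_CUBIC))
E
```

```text
needle_tip [([0.4226, 0.1981, 0.0215], 0.7)]
gauge [([0.4219, 0.199, -0.0018], 0.6)]
mark_tip [([0.4161, 0.2001, 0.03], 0.5)]
[0.5725 0.3634 0.1714] [-0.2871  0.4485  0.7962] [[ 0.8448 -0.535  -0.0021]
 [-0.535  -0.8448 -0.0014]
 [-0.001   0.0023 -1.    ]]
[573.8403 241.2912]
```

View pics/wrist7.png

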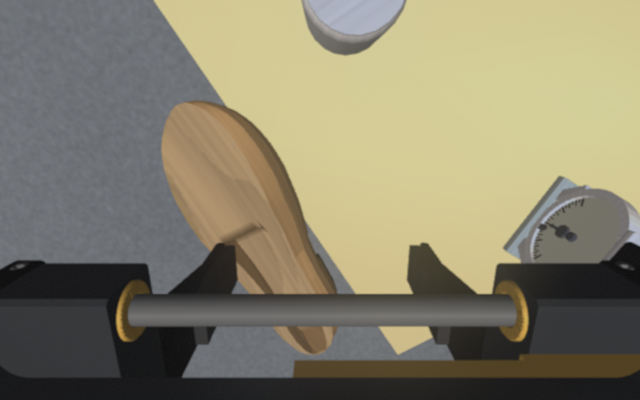

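View pics/crop7.png

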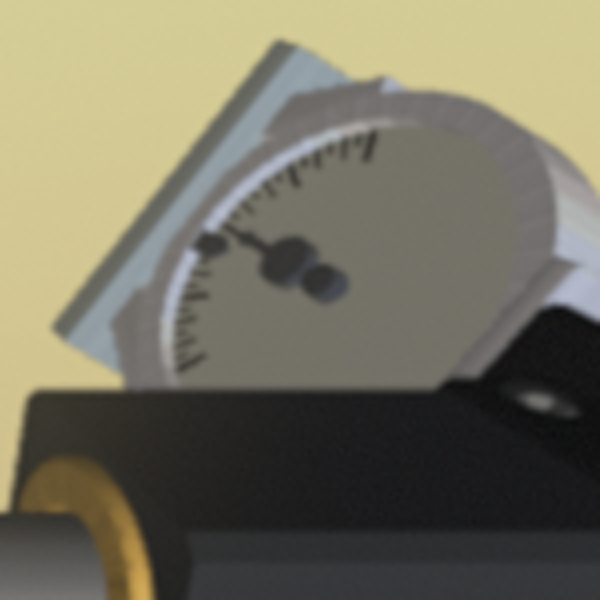

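```bash
python3 - <<'E'
from h import *
from rig import bot, imaging
s=bot.read_state(); d=imaging.capture("wrist")
P=wpose(s,d)
def ray(c):
    uv=(490+c[0]/4,166+c[1]/4); return P[:3,3],P[:3,:3]@np.linalg.solve(d["mtx"],[*uv,1])
def z0(c,z):
    o,r=ray(c);return o+r*(z-o[2])/r[2]
a=z0((56,328),.010);b=z0((282,40),.010);v=(b-a);print("base edge",a,b,np.linalg.norm(v),np.degrees(np.arctan2(v[1],v[0])))
for c in [(70,345),(292,52)]:pass
B=v/np.linalg.norm(v); n=np.array([-B[1],B[0],0]); 
if n[0]<0:n=-n
mid=(a+b)/2-n*.012; print("centre",mid,n)
c0=mid+n*.007
def face(c):
    o,r=ray(c);t=((c0-o)@n)/(r@n);p=o+r*t;return np.array([(p-mid)@B,p[2]])
pv=face((325,283));nt=face((226,226));mt=face((224,240));mo=face((197,246))
print(pv,nt,mt,mo)
ang=lambda p:np.arctan2(p[0]-pv[0],pv[1]-p[1])
print(ang(nt),ang(mt),ang(mo),"B dir",B)
for c in [(375,145),(293,180),(180,370),(187,292)]:print(c,face(c),ang(face(c)))
E
```

```text
base edge [0.4167 0.2416 0.01  ] [0.4574 0.1651 0.01  ] 0.08663981328535554 -62.01582231642769
centre [0.4265 0.1977 0.01  ] [0.8831 0.4692 0.    ]
[-0.0005  0.0637] [-0.0005  0.0289] [-0.0035  0.0314] [-0.0078  0.0254]
0.0008800371120657016 -0.09089826433222695 -0.18892757279842481 B dir [ 0.4692 -0.8831  0.    ]
(375, 145) [0.0297 0.0494] 1.1295647910373523
(293, 180) [0.0156 0.0366] 0.5374853730405796
(180, 370) [-0.0332  0.0471] -1.1002683396234099
(187, 292) [-0.018   0.0327] -0.5130531714628959
```

```bash
python3 - <<'E'
from h import *
from rig import bot, imaging
import cv2
s=bot.read_state(); P=None
imgs=[]
for i in range(6):
    d=imaging.capture("wrist"); imgs.append(d["img"].astype(float))
P=wpose(s,d);im=np.mean(imgs,0)
B=-np.array([.4692,-.8831,0]);n=np.array([.8831,.4692,0])
base=np.array([.4265,.1977,0])
# rectify face plane: pixels = 8/mm, range x ±45mm, z 10..90
S=8;W=90*S//1;H=70*S
src=[];dst=[]
for x,z in [(-.04,.02),(.04,.02),(.04,.09),(-.04,.09)]:
    src.append(proj(d,base+n*.007+B*x+np.array([0,0,z]),P)); dst.append(((x+.045)*1000*S,(.09-z)*1000*S))
M=cv2.getPerspectiveTransform(np.float32(src),np.float32(dst))
out=cv2.warpPerspective(im.astype(np.uint8),M,(W,H),flags=cv2.INTER_CUBIC)
cv2.imwrite("pics/rect.png",out)
E
```

```text
(no output)
```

View pics/rect.png

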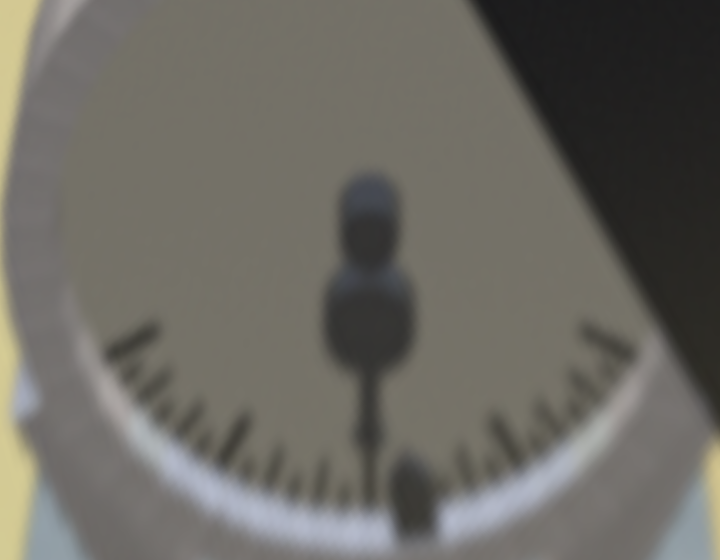

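Emit:
send_rows([
  [[-0.3,-0.35,1,-0.7,-1],[-0.7,-0.76,0.3,-0.7,-1],[-0.7,-0.76,0,-0.7,-1],[-0.7,-0.76,0,-0.7,-1],[-0.7,-0.76,0,-0.7,-1],[-0.7,-0.76,0,-0.7,-1],[-0.7,-0.76,0,-0.7,-1],[-0.55,-0.64,0,-0.28,-1],[0,0,0,0,-1],[0,0,0,0,-1]],
])

```text
time_s: 13.65
position: [0.4224, 0.1965, 0.2122]
tcp_rot: [[0.467, -0.884, 0.002], [-0.884, -0.467, 0.001], [-0.0, -0.002, -1.0]]
force: [-0.6, 0.1, 0.1]
opening: 1.0
```

```bash
python3 - <<'E'
from h import *
from rig import bot, imaging, mark_of, recognise
import cv2
s=bot.read_state()
d=imaging.capture("wrist"); cv2.imwrite("pics/wrist8.png",d["img"])
for t in ["gauge"]:
    print(t,[([round(float(v),4) for v in x["at"]],round(x["conf"],2)) for x in mark_of("wrist",t)[:2]])
print(s["position"],s["force"],s["tcp_rot"])
W=wpose(s,d)
for z in (0,.103,.148): print(z,proj(d,[.421,.197,z],W))
E
```

```text
gauge []
[0.4224 0.1965 0.2122] [-0.6251  0.141   0.145 ] [[ 0.4675 -0.884   0.0019]
 [-0.884  -0.4675  0.0011]
 [-0.0001 -0.0022 -1.    ]]
0 [323.8698 173.5894]
0.103 [324.1693 200.8239]
0.148 [324.375  219.5293]
```

View pics/wrist8.png

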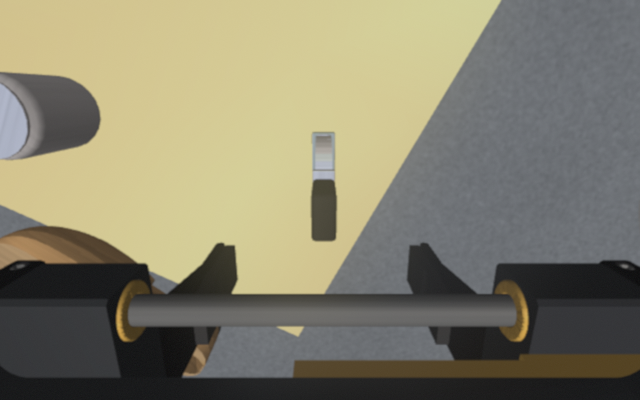

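Emit:
send_rows([
  [[0,0,-0.7,0,-1],[0,0,-0.8,0,-1],[0,0,-0.8,0,-1],[0,0,-0.5,0,-1],[0,0,0,0,-1],[0,0,0,0,1],[0,0,0,0,1],[0,0,0,0,1],[0,0,0,0,1],[0,0,0,0,1],[0,0,0,0,1]],
])

```text
time_s: 14.85
position: [0.4218, 0.1964, 0.128]
tcp_rot: [[0.468, -0.884, 0.001], [-0.884, -0.468, 0.001], [-0.0, -0.001, -1.0]]
force: [-0.6, -0.3, 0.4]
opening: 0.537
```

Emit:
send_rows([
  [[0,0,0,0,1],[0,0,0,0,1],[0,0,0,0,1],[0,0,0,0,1],[0,0,0,0,1],[0,0,0,0,1],[0,0,0,0,1]],
])

```text
time_s: 15.55
position: [0.4215, 0.1964, 0.1276]
tcp_rot: [[0.468, -0.884, -0.0], [-0.884, -0.468, 0.0], [-0.0, 0.0, -1.0]]
force: [0.2, 0.5, -0.7]
opening: 0.207
```

Emit:
send_rows([
  [[0,0,0.5,0,1],[0,0,0.8,0,1],[0,0,1,0,1],[0,0,1,0,1],[0,0,1,0,1],[0.2,-0.3,1,-0.5,1],[0.3,-0.5,0.7,-0.8,1],[0.4,-0.7,0,-0.8,1],[0.4,-0.7,0,-0.8,1],[0.4,-0.7,0,-0.8,1],[0.4,-0.7,0,-0.8,1],[0.4,-0.7,0,-0.8,1],[0.4,-0.5,0,-0.8,1],[0,0,0,-0.7,1],[0,0,0,0,1]],
])

```text
time_s: 17.05
position: [0.4946, -0.0264, 0.3002]
tcp_rot: [[-0.089, -0.995, 0.039], [-0.991, 0.093, 0.092], [-0.095, -0.03, -0.995]]
force: [0.0, -0.5, -2.4]
opening: 0.203
```

```bash
python3 - <<'E'
from h import *
from rig import bot, imaging, mark_of, recognise
import cv2
for c in ["wrist","scene","side"]:
    s=bot.read_state()
    d=imaging.capture(c); cv2.imwrite(f"pics/{c}9.png",d["img"])
    for t in ["gauge","clog","press"]:
        print(c,t,[(np.array(x["at"]),round(x["conf"],2)) for x in mark_of(c,t)[:2]])
print(s["position"],s["force"],s["tcp_rot"])
E
```

```text
wrist gauge [(array([ 0.4992, -0.0123,  0.1759]), 0.87)]
wrist clog [(array([ 0.5591, -0.1038,  0.1496]), 0.56)]
wrist press [(array([ 0.561 , -0.1022, -0.0018]), 0.68)]
scene gauge [(array([ 0.5028, -0.0077,  0.1767]), 0.56)]
scene clog [(array([ 0.5613, -0.1061,  0.1513]), 0.73)]
scene press [(array([ 0.5595, -0.1054, -0.0039]), 0.84)]
side gauge [(array([ 0.5002, -0.0104,  0.1773]), 0.96), (array([ 0.556 , -0.1018,  0.1474]), 0.49)]
side clog [(array([ 0.5553, -0.1041,  0.1477]), 0.87)]
side press [(array([ 0.5622, -0.1045, -0.0071]), 0.65)]
[ 0.4961 -0.0238  0.3017] [-0.1925 -0.5038 -3.9   ] [[-0.0837 -0.9956  0.0421]
 [-0.9919  0.0873  0.092 ]
 [-0.0953 -0.034  -0.9949]]
```

View pics/wrist9.png

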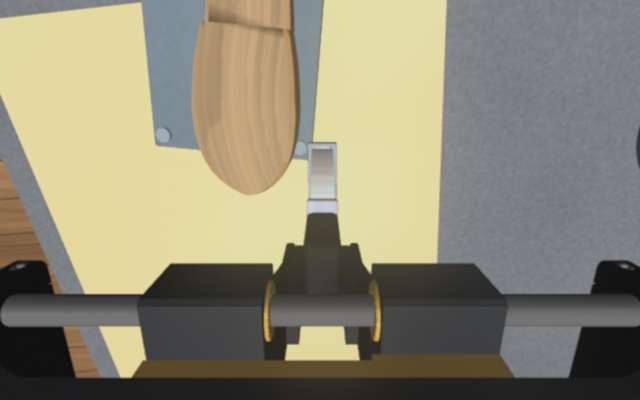

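View pics/scene9.png

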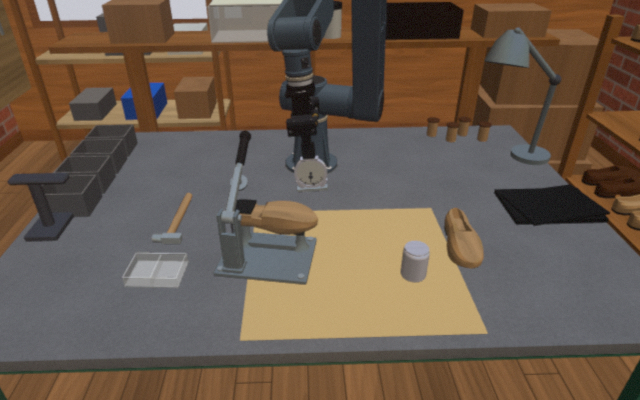

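```bash
python3 - <<'E'
from h import *
from rig import bot
s=bot.read_state()
for k in ["time_s","joint_positions","qvel","tau","position","tcp_rot","moment","force"]:print(k,s[k])
E
```

```text
time_s 17.65
joint_positions [-19.4654  13.6105  95.0553   6.1175  70.915  163.5227]
qvel [-0.4041  0.047   0.0738  0.0838  0.0236 -0.0251]
tau [  0.0479 -32.335  -19.6361   0.3897  -0.0793  -0.006 ]
position [ 0.496  -0.0242  0.3017]
tcp_rot [[-0.0846 -0.9955  0.0421]
 [-0.9919  0.0882  0.0919]
 [-0.0952 -0.034  -0.9949]]
moment [ 0.0229  0.0536 -0.0087]
force [ 0.4363 -0.5631 -1.9883]
```

Emit:
send_rows([
  [[0,0.5,0,0.8,1],[-0.2,0.8,0,0.8,1],[-0.3,0.8,0,0.8,1],[-0.3,0.8,0,0.8,1],[-0.3,0.8,0,0.8,1],[-0.3,0.8,0,0.8,1],[-0.3,0.8,0,0.8,1],[0,0.5,0,0.4,1],[0,0,0,0,1],[0,0,0,0,1]],
])

```text
time_s: 18.65
position: [0.4451, 0.1493, 0.3016]
tcp_rot: [[0.49, -0.872, -0.017], [-0.867, -0.489, 0.099], [-0.094, -0.034, -0.995]]
force: [-0.0, -0.7, -2.9]
opening: 0.201
```

```bash
python3 - <<'E'
from h import *
from rig import bot
s=bot.read_state()
for k in ["time_s","joint_positions","position","tcp_rot","force"]:print(k,s[k])
E
```

```text
time_s 18.65
joint_positions [  0.9417  11.8307  97.5282   5.996   71.6169 149.6154]
position [0.4451 0.1493 0.3016]
tcp_rot [[ 0.4899 -0.8716 -0.0169]
 [-0.8667 -0.489   0.0989]
 [-0.0945 -0.0338 -0.995 ]]
force [-0.0164 -0.7077 -2.9037]
```

Emit:
send_rows([
  [[0,0,-0.6,0,1],[0,0,-1,0,1],[0,0,-1,0,1],[0,0,-1,0,1],[0,0,-0.9,0,1],[0,0,-0.6,0,1],[0,0,-0.3,0,1],[0,0,-0.2,0,1],[0,0,0,0,1]],
])

```text
time_s: 19.55
position: [0.4454, 0.149, 0.1335]
tcp_rot: [[0.489, -0.872, -0.017], [-0.867, -0.488, 0.1], [-0.095, -0.034, -0.995]]
force: [-0.8, 0.2, -3.0]
opening: 0.203
```

Emit:
send_rows([
  [[0,0,-0.1,0,1],[0,0,-0.1,0,1],[0,0,0,0,1]],
])

```text
time_s: 19.85
position: [0.4469, 0.1505, 0.1305]
tcp_rot: [[0.489, -0.872, -0.012], [-0.867, -0.488, 0.102], [-0.095, -0.039, -0.995]]
force: [-2.2, 1.8, 14.6]
opening: 0.203
```

Emit:
send_rows([
  [[0,0,-0.1,0,1],[0,0,0,0,1]],
])

```text
time_s: 20.05
position: [0.448, 0.1516, 0.1296]
tcp_rot: [[0.489, -0.872, -0.009], [-0.867, -0.487, 0.104], [-0.095, -0.043, -0.994]]
force: [-3.6, 5.5, 30.0]
opening: 0.206
```

Emit:
send_rows([
  [[0,0,0.15,0,1],[0,0,0,0,0.8],[0,0,0,0,0.7],[0,0,0,0,0.65],[0,0,0,0,0.65]],
])

```text
time_s: 20.55
position: [0.4459, 0.1498, 0.1298]
tcp_rot: [[0.489, -0.872, -0.016], [-0.867, -0.488, 0.101], [-0.095, -0.036, -0.995]]
force: [-0.3, 1.7, 7.5]
opening: 0.198
```

Emit:
send_rows([
  [[0,0,0,0,0.62],[0,0,0,0,0.62]],
])

```text
time_s: 20.75
position: [0.4459, 0.1498, 0.1298]
tcp_rot: [[0.489, -0.872, -0.016], [-0.867, -0.488, 0.101], [-0.095, -0.036, -0.995]]
force: [-0.1, 2.1, 8.3]
opening: 0.202
```

Emit:
send_rows([
  [[0,0,0,0,0.6],[0,0,0,0,0.6]],
])

```text
time_s: 20.95
position: [0.4459, 0.1498, 0.1298]
tcp_rot: [[0.489, -0.872, -0.016], [-0.867, -0.488, 0.101], [-0.095, -0.036, -0.995]]
force: [-0.8, 2.0, 8.5]
opening: 0.203
```

Emit:
send_rows([
  [[0,0,0,0,0.58],[0,0,0,0,0.58]],
])

```text
time_s: 21.15
position: [0.4451, 0.1493, 0.1289]
tcp_rot: [[0.489, -0.872, -0.017], [-0.867, -0.489, 0.1], [-0.095, -0.034, -0.995]]
force: [-0.3, -0.6, 0.7]
opening: 0.211
```

Emit:
send_rows([
  [[0,0,0,0,0],[0,0,0,0,-1],[0,0,0,0,-1],[0,0,0,0,-1],[0,0,0,0,-1],[0,0,0.5,0,-1],[0,0,1,0,-1],[0,0,1,0,-1],[0,0,1,1,-1],[0,0,0,1,-1],[0,0,0,1,-1],[0,0,0,1,-1],[0,0,0,1,-1],[0,0,0,1,-1],[0,0,0,1,-1],[0,0,0,1,-1],[0,0,0,1,-1],[0,0,0,1,-1],[0,0,0,1,-1],[0,0,0,1,-1]],
])

```text
time_s: 23.15
position: [0.4448, 0.1494, 0.234]
tcp_rot: [[0.985, 0.144, -0.1], [0.146, -0.989, 0.02], [-0.096, -0.034, -0.995]]
force: [-0.1, 0.4, 0.5]
opening: 0.998
```

Emit:
send_rows([
  [[0,0,0,1,-1],[0,0,0,1,-1],[0,0,0,1,-1],[0,0,0,1,-1],[0,0,0,1,-1],[0,0,0,1,-1],[0,0,0,1,-1],[0,0,0,1,-1],[0,0,0,1,-1],[0,0,0,1,-1],[0,0,0,1,-1],[0,0,0,1,-1],[0,0,0,1,-1],[0,0,0,1,-1],[0,0,0,1,-1],[0,0,0,1,-1],[0,0,0,1,-1],[0,0,0,1,-1],[0,0,0,1,-1],[0,0,0,0.4,-1]],
])

```text
time_s: 25.15
position: [0.4446, 0.1494, 0.234]
tcp_rot: [[-0.491, 0.871, 0.017], [0.866, 0.49, -0.1], [-0.095, -0.034, -0.995]]
force: [0.4, -0.4, 0.6]
opening: 0.998
```

```bash
python3 - <<'E'
from h import *
from rig import bot, imaging, mark_of
import cv2
s=bot.read_state()
d=imaging.capture("wrist"); cv2.imwrite("pics/wrist10.png",d["img"])
print(s["time_s"],s["position"],s["joint_positions"]);print(s["tcp_rot"])
W=wpose(s,d)
for z in (0,.103,.148): print(z,proj(d,[.4451,.1493,z],W))
c=imaging.capture("side")
print([(x["at"],x["conf"]) for x in mark_of("side","gauge")]); cv2.imwrite("pics/side10.png",c["img"])
E
```

```text
25.15 [0.4446 0.1494 0.234 ] [  8.8221  17.3765 101.846   -6.6471  60.8581 -17.3677]
[[-0.4906  0.8712  0.0169]
 [ 0.8662  0.4897 -0.0997]
 [-0.0951 -0.0342 -0.9949]]
0 [328.4544 147.7206]
0.103 [326.5424 176.5137]
0.148 [325.2755 195.593 ]
[([0.4422, 0.1599, 0.0019], 0.7)]
```

View pics/wrist10.png

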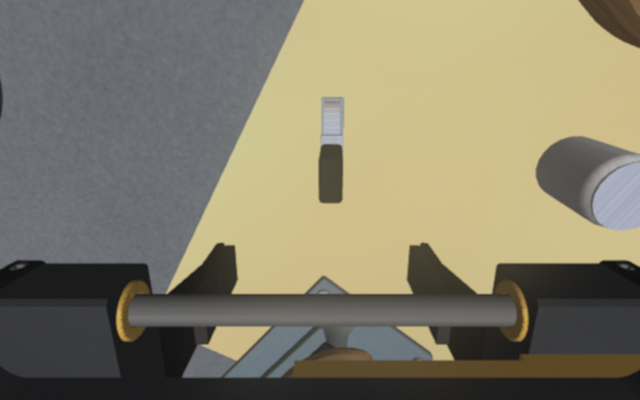

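Emit:
send_rows([
  [[-0.08,0.38,-0.5,0,-1],[0,0,-0.8,0,-1],[0,0,-0.8,0,-1],[0,0,-0.8,0,-1],[0,0,-0.6,0,-1],[0,0,0,0,-1],[0,0,0,0,1],[0,0,0,0,1],[0,0,0,0,1],[0,0,0,0,1],[0,0,0,0,1],[0,0,0,0,1],[0,0,0,0,1],[0,0,0,0,1],[0,0,0,0,1],[0,0,0,0,1],[0,0,0,0,1],[0,0,0,0,1],[0,0,0,0,1]],
])

```text
time_s: 27.2
position: [0.4427, 0.1609, 0.1291]
tcp_rot: [[-0.488, 0.873, 0.017], [0.868, 0.487, -0.1], [-0.095, -0.033, -0.995]]
force: [0.0, 0.2, -0.8]
opening: 0.206
```

Emit:
send_rows([
  [[0,0,0.5,0,1],[0,0,0.9,0,1],[0,0,1,0,1],[0,0,1,0,1],[0,0,1,0,1],[0,0,1,0,1],[0.3,-0.4,0,-0.7,1],[0.47,-0.78,0,-0.8,1],[0.47,-0.78,0,-0.8,1],[0.47,-0.78,0,-0.8,1],[0.47,-0.78,0,-0.8,1],[0.47,-0.78,0,-0.8,1],[0.47,-0.78,0,-0.8,1],[0.47,-0.78,0,-0.8,1],[0.47,-0.78,0,-0.8,1],[0.2,-0.39,0,0,1],[0,0,0,0,1],[0,0,0,0,1]],
])

```text
time_s: 29.0
position: [0.5691, -0.0491, 0.2904]
tcp_rot: [[0.194, 0.979, -0.055], [0.976, -0.198, -0.085], [-0.094, -0.037, -0.995]]
force: [-0.6, 0.4, -3.7]
opening: 0.203
```

```bash
cat > look.py <<'E'
import sys
from h import *
from rig import bot, imaging, mark_of
import cv2
n=sys.argv[1]; s=bot.read_state()
print(s["time_s"],s["position"],s["force"],s["opening"]);print(s["tcp_rot"]);print(s["joint_positions"])
O=np.array([.560,-.104,.150]);u=np.array([.1875,.982,0]);v=np.array([-.982,.1875,0])
for c in ["scene","side"]:
    d=imaging.capture(c); cv2.imwrite(f"pics/{c}{n}.png",d["img"])
    if c=="scene": cr=d["img"][130:250,240:360]
    else: cr=d["img"][130:250,270:390]
    cv2.imwrite(f"pics/{c}{n}c.png",cv2.resize(cr,(720,720),interpolation=cv2.INTER_CUBIC))
    for t in ["gauge","clog","needle_tip","mark_tip","lever_grip"]:
        for x in mark_of(c,t)[:1]:
            a=np.array(x["at"]);q=a-O;print(c,t,a,round(x["conf"],2),"clogframe",np.array([q@u,q@v,q[2]])*1000)
s=bot.read_state()
d=imaging.capture("wrist"); cv2.imwrite(f"pics/wrist{n}.png",d["img"])
E
python3 look.py 11
```

```text
29.0 [ 0.5691 -0.0491  0.2904] [-0.6019  0.3729 -3.6589] 0.20305136503050714
[[ 0.1942  0.9794 -0.0546]
 [ 0.9764 -0.1983 -0.0851]
 [-0.0942 -0.0368 -0.9949]]
[-13.1079  22.9322  82.5951  -5.6247  76.4866  -0.349 ]
scene gauge [ 0.569  -0.0474  0.1634] 0.97 clogframe [57.2687  1.7745 13.4   ]
scene clog [ 0.5624 -0.1042  0.1516] 0.82 clogframe [ 0.2536 -2.3943  1.6   ]
scene needle_tip [ 0.5669 -0.0447  0.1868] 0.61 clogframe [59.5263  4.343  36.8   ]
scene lever_grip [ 0.4784 -0.2013  0.3033] 0.88 clogframe [-110.8486   61.8875  153.3   ]
side gauge [ 0.5711 -0.0502  0.1627] 0.82 clogframe [54.9128 -0.8127 12.7   ]
side clog [ 0.5529 -0.1033  0.1501] 0.85 clogframe [-0.6439  7.1035  0.1   ]
side needle_tip [ 0.5671 -0.0506  0.1602] 0.55 clogframe [53.77    3.0403 10.2   ]
side lever_grip [ 0.4798 -0.2082  0.307 ] 0.93 clogframe [-117.3619   59.2189  157.    ]
```

View pics/scene11c.png

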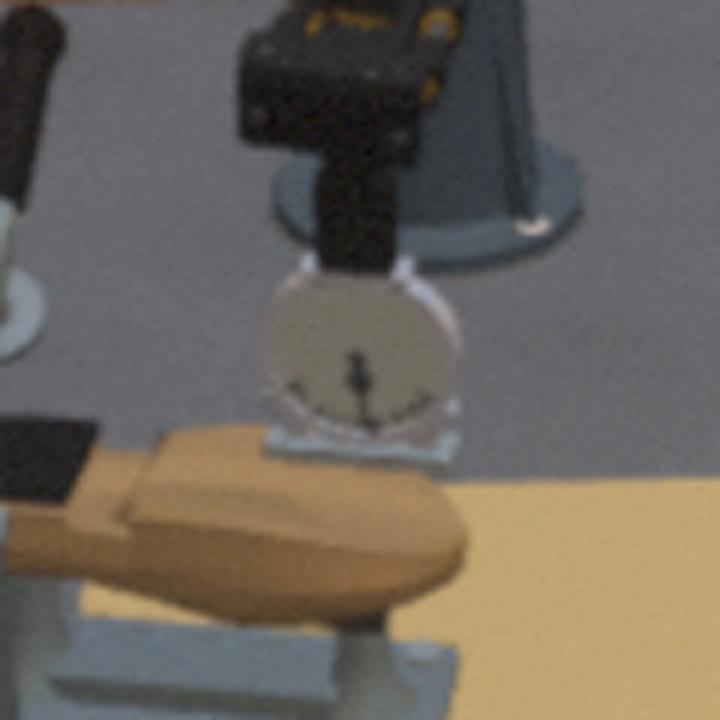

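View pics/wrist11.png

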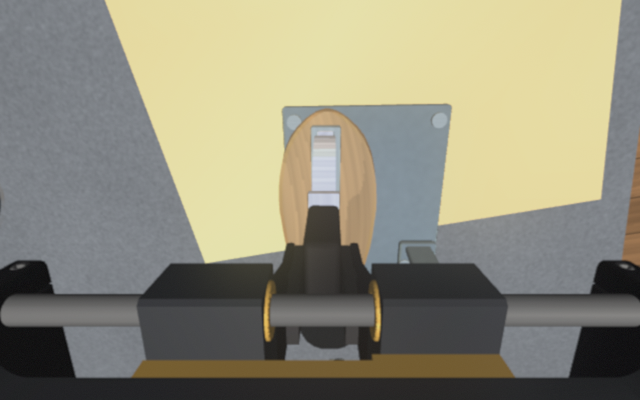

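View pics/side11c.png

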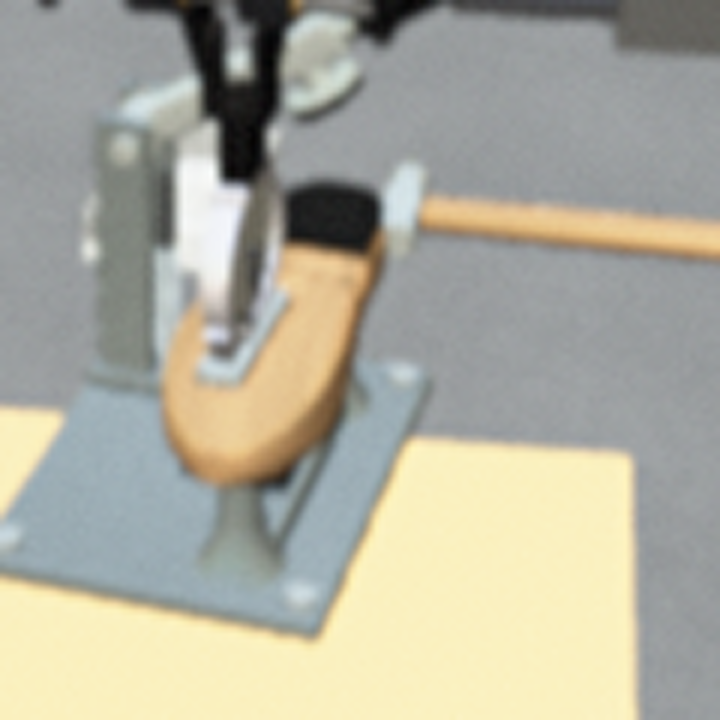

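Emit:
send_rows([
  [[0.1,-0.02,-0.15,0,1],[0,0,-0.1,0,1],[0,0,-0.1,0,1],[0,0,0,0,1]],
])

```text
time_s: 30.05
position: [0.5729, -0.0506, 0.2797]
tcp_rot: [[0.195, 0.979, -0.054], [0.976, -0.199, -0.086], [-0.095, -0.036, -0.995]]
force: [0.4, 0.0, -2.7]
opening: 0.207
```

Now step down to contact.

Emit:
send_rows([
  [[0,0,-0.07,0,1],[0,0,0,0,1]],
])

```text
time_s: 30.25
position: [0.5735, -0.0507, 0.2785]
tcp_rot: [[0.195, 0.979, -0.052], [0.976, -0.199, -0.087], [-0.095, -0.033, -0.995]]
force: [0.2, -0.2, -2.1]
opening: 0.204
```

Emit:
send_rows([
  [[0,0,-0.07,0,1],[0,0,0,0,1]],
])

```text
time_s: 30.45
position: [0.5739, -0.0503, 0.278]
tcp_rot: [[0.195, 0.979, -0.05], [0.976, -0.199, -0.087], [-0.095, -0.032, -0.995]]
force: [-0.9, 1.4, 4.2]
opening: 0.201
```

Emit:
send_rows([
  [[0,0,0,0,0.8],[0,0,0,0,0.65],[0,0,0,0,0.62],[0,0,0,0,0.6],[0,0,0,0,0.6]],
])

```text
time_s: 30.95
position: [0.5741, -0.0503, 0.278]
tcp_rot: [[0.195, 0.979, -0.049], [0.976, -0.199, -0.087], [-0.095, -0.031, -0.995]]
force: [0.1, 3.4, 5.8]
opening: 0.202
```

Emit:
send_rows([
  [[0,0,-0.05,0,0.595],[0,0,0,0,0.595]],
])

```text
time_s: 31.15
position: [0.5754, -0.0501, 0.2776]
tcp_rot: [[0.196, 0.98, -0.046], [0.976, -0.199, -0.087], [-0.094, -0.028, -0.995]]
force: [0.0, 3.5, 8.2]
opening: 0.202
```

Emit:
send_rows([
  [[0,0,-0.03,0,0.59],[0,0,0,0,0.59]],
])

```text
time_s: 31.35
position: [0.5753, -0.0502, 0.2763]
tcp_rot: [[0.196, 0.98, -0.046], [0.976, -0.199, -0.087], [-0.094, -0.028, -0.995]]
force: [1.1, 2.4, 7.7]
opening: 0.207
```

Emit:
send_rows([
  [[0,0,-0.03,0,0.59],[0,0,0,0,0.59]],
])

```text
time_s: 31.55
position: [0.5753, -0.0502, 0.2753]
tcp_rot: [[0.196, 0.98, -0.046], [0.976, -0.199, -0.087], [-0.094, -0.028, -0.995]]
force: [0.6, 2.3, 6.2]
opening: 0.209
```

Emit:
send_rows([
  [[0,0,-0.03,0,0.59],[0,0,0,0,0.59]],
])

```text
time_s: 31.75
position: [0.5753, -0.0502, 0.2744]
tcp_rot: [[0.195, 0.98, -0.046], [0.976, -0.199, -0.087], [-0.094, -0.028, -0.995]]
force: [0.7, 3.2, 7.6]
opening: 0.209
```

```bash
python3 look.py 12
```

```text
31.75 [ 0.5753 -0.0502  0.2744] [0.6927 3.2277 7.5757] 0.20869123958117847
[[ 0.1955  0.9796 -0.046 ]
 [ 0.9762 -0.1989 -0.0866]
 [-0.0939 -0.0279 -0.9952]]
[-13.0931  24.081   83.316   -5.6523  74.1248  -0.0741]
scene gauge [ 0.5733 -0.0473  0.1471] 0.74 clogframe [58.1731 -2.4293 -2.9   ]
scene clog [ 0.5611 -0.1055  0.1493] 0.97 clogframe [-1.2668 -1.3614 -0.7   ]
scene needle_tip [ 0.5725 -0.0489  0.1755] 0.47 clogframe [56.4519 -1.9437 25.5   ]
scene mark_tip [ 0.5566 -0.1064 -0.003 ] 0.72 clogframe [  -2.9943    2.8888 -153.    ]
scene lever_grip [ 0.4791 -0.2025  0.3042] 0.95 clogframe [-111.8958   60.9751  154.2   ]
side gauge [ 0.5721 -0.0508  0.1495] 0.64 clogframe [54.5111 -1.9072 -0.5   ]
side clog [ 0.5549 -0.1031  0.148 ] 0.97 clogframe [-0.0725  5.177  -2.    ]
```

View pics/scene12c.png

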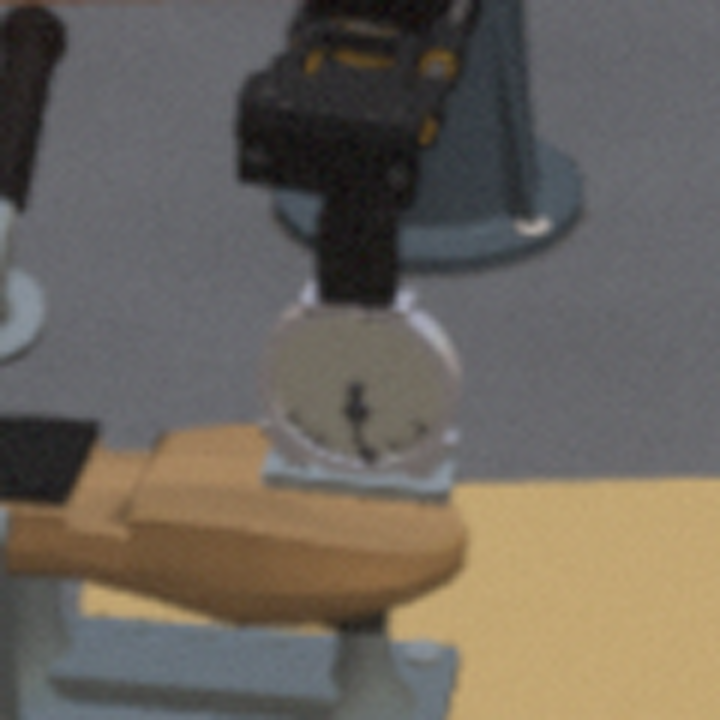

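```bash
cat > ov.py <<'E'
import sys
from h import *
from rig import bot, imaging
import cv2
# overlay wire gauge: args name, mx (clog x of base middle), my, mz, tilt list
n=sys.argv[1]; mx,my,mz=[float(a)/1000 for a in sys.argv[2:5]]; tilts=[float(a) for a in sys.argv[5:]]
O=np.array([.561,-.104,.150]);u=np.array([.1875,.982,0]);v=np.array([-.982,.1875,0]);w=np.array([0,0,1.])
out=[]
for c in ["scene","side"]:
    im=np.mean([imaging.capture(c)["img"].astype(float) for _ in range(3)],0).astype(np.uint8); d=imaging.capture(c)
    P0=proj(d,O+u*mx+v*my+w*(mz+.07)); x0,y0=(P0-40).astype(int); S=9
    cr=cv2.resize(im[y0:y0+80,x0:x0+80],None,fx=S,fy=S,interpolation=cv2.INTER_CUBIC)
    cv2.imwrite(f"pics/{c}{n}r.png",cr)
    for t,col in zip(tilts,[(0,0,255),(0,255,0),(255,0,0)]):
        X=u*np.cos(t)-w*np.sin(t);Z=w*np.cos(t)+u*np.sin(t);m=O+u*mx+v*my+w*mz
        q=lambda x,y,z:tuple(((proj(d,m+X*x+v*y+Z*z)-[x0,y0]+.5)*S-.5).astype(int))
        for yy in (-.012,.012):
            r=[q(-.045,yy,0),q(.045,yy,0),q(.045,yy,.01),q(-.045,yy,.01)]
            for i in range(4): cv2.line(cr,r[i],r[(i+1)%4],col,1)
        f=-.007 if c=="scene" else .007
        p=[q(.047*np.cos(a),f,.056+.047*np.sin(a)) for a in np.linspace(0,6.283,60)]
        cv2.polylines(cr,[np.array(p)],True,col,1)
        r=[q(-.018,f,.103),q(.018,f,.103),q(.018,f,.148),q(-.018,f,.148)]
        for i in range(4): cv2.line(cr,r[i],r[(i+1)%4],col,1)
    cv2.imwrite(f"pics/{c}{n}o.png",cr)
E
python3 ov.py 12 54 0 -1 0.0 0.155
```

```text
(no output)
```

View pics/scene12o.png

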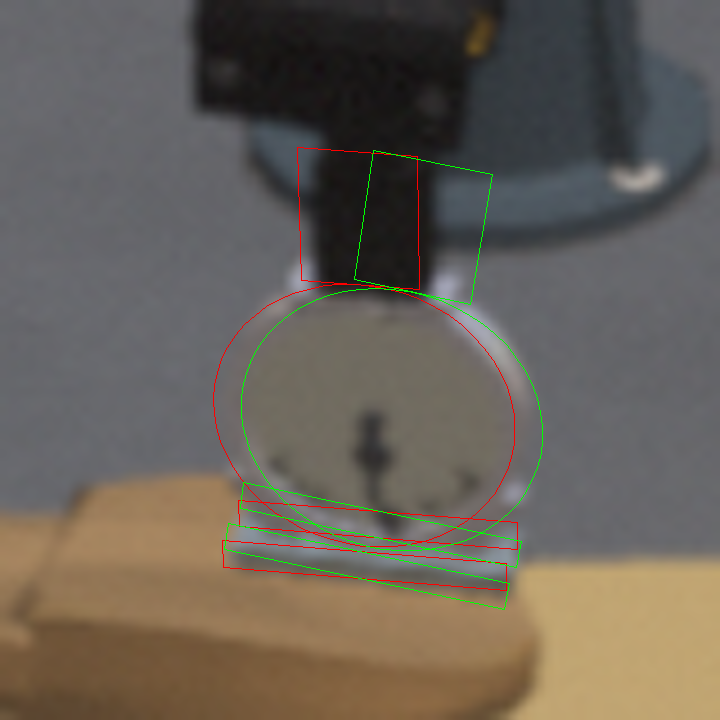

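View pics/scene12r.png

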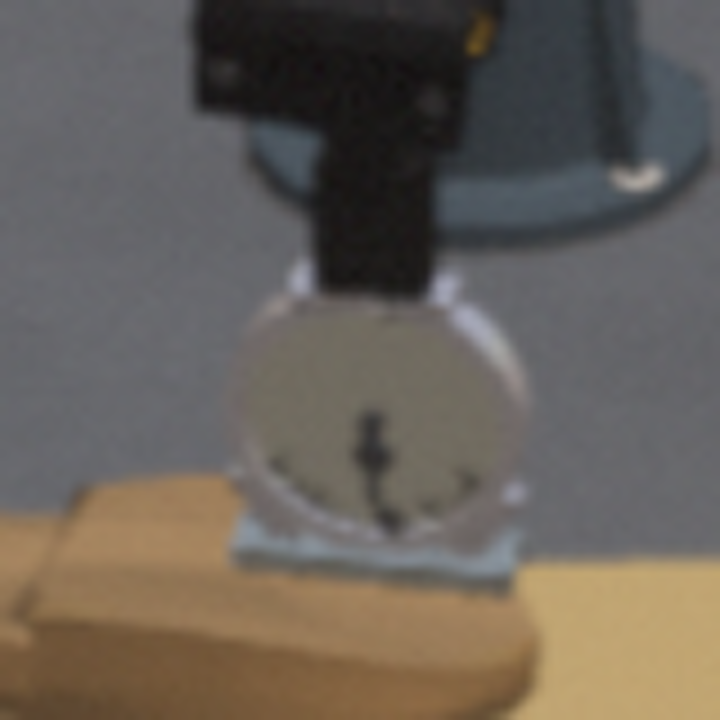

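Emit:
send_rows([
  [[0.012,0.065,-0.022,0,0.59],[0.012,0.065,-0.022,0,0.59],[0.012,0.065,-0.022,0,0.59],[0.012,0.065,-0.022,0,0.59],[0,0,0,0,0.59]],
])

```text
time_s: 33.3
position: [0.5765, -0.0425, 0.2713]
tcp_rot: [[0.195, 0.98, -0.047], [0.976, -0.199, -0.087], [-0.094, -0.029, -0.995]]
force: [-0.3, 2.4, 5.4]
opening: 0.209
```

```bash
python3 ov.py 13 54 0 -2 0.0 0.06
```

```text
(no output)
```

View pics/scene13o.png

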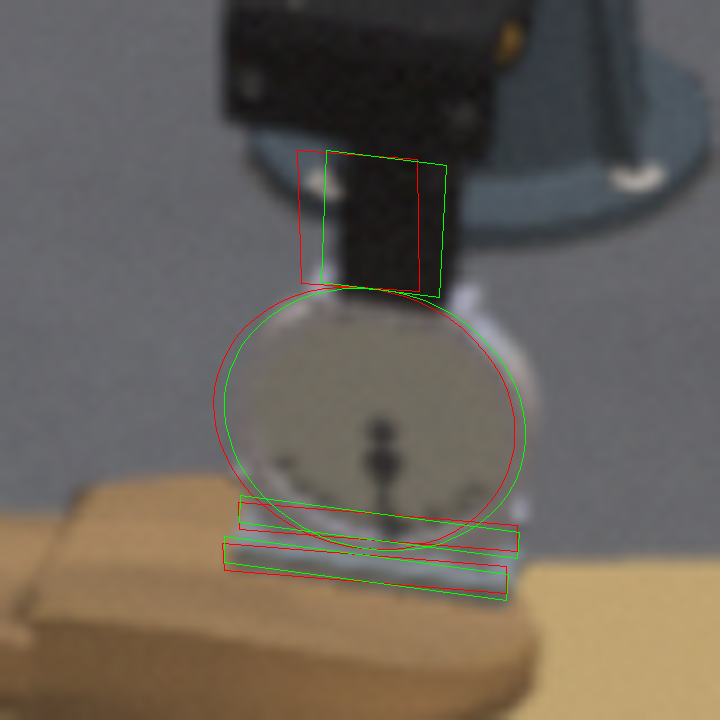

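Emit:
send_rows([
  [[0.012,0.065,-0.025,0,0.59],[0.012,0.065,-0.025,0,0.59],[0.012,0.065,-0.025,0,0.59],[0.012,0.065,-0.025,0,0.59],[0.012,0.065,-0.025,0,0.59],[0,0,0,0,0.59]],
])

```text
time_s: 34.3
position: [0.5785, -0.033, 0.2678]
tcp_rot: [[0.195, 0.98, -0.046], [0.976, -0.199, -0.088], [-0.095, -0.028, -0.995]]
force: [0.4, 0.5, 5.7]
opening: 0.203
```

```bash
python3 ov.py 14 56 0 -4 0.12 0.155
```

```text
(no output)
```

View pics/scene14o.png

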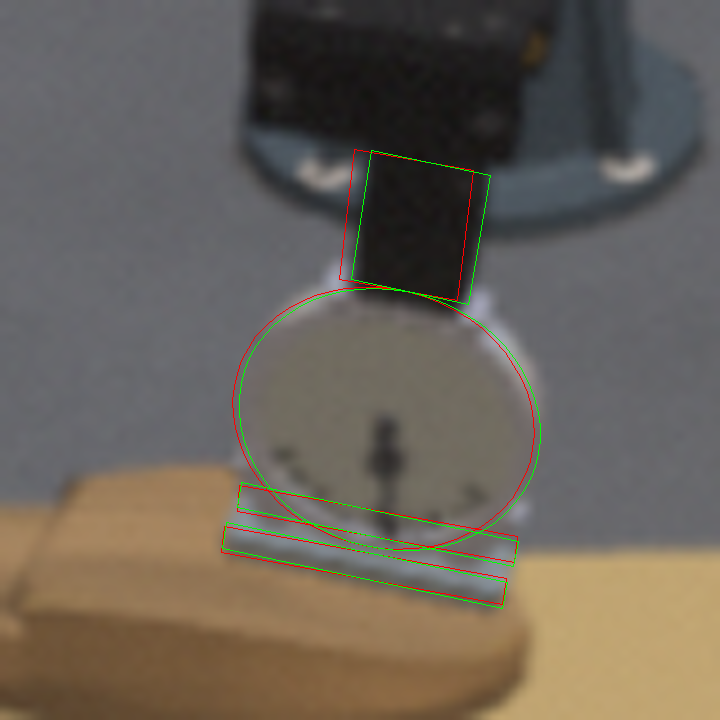

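View pics/scene14r.png

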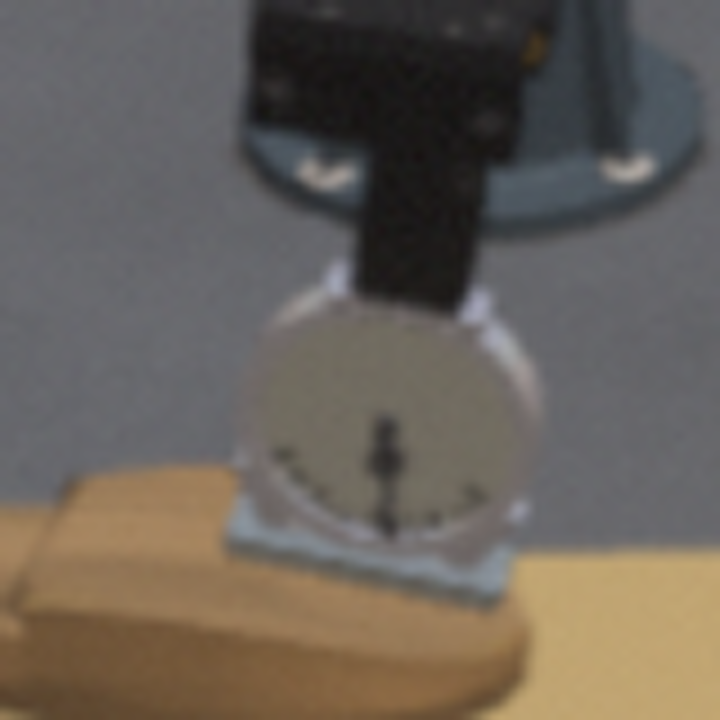

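Emit:
send_rows([
  [[0.01,0.06,-0.025,0,0.59],[0,0,0,0,0.65],[0,0,0,0,0.8],[0,0,0,0,1],[0,0,0,0,1],[0,0,0,0,1],[0,0,0.2,0,1],[0,0,0.2,0,1],[-0.03,-0.16,0,0,1],[-0.03,-0.16,0,0,1],[-0.03,-0.16,0,0,1],[-0.03,-0.16,0,0,1],[0,0,0,0,1],[0,0,0,0,1]],
])

```text
time_s: 36.1
position: [0.5732, -0.0508, 0.2769]
tcp_rot: [[0.196, 0.979, -0.052], [0.976, -0.2, -0.086], [-0.095, -0.034, -0.995]]
force: [-0.3, -0.2, -3.0]
opening: 0.202
```

```bash
python3 ov.py 15 37 0 4 0.12 0.155; python3 look.py 15
```

```text
36.5 [ 0.5734 -0.0504  0.277 ] [ 0.6989  0.6298 -2.3237] 0.20677118043864595
[[ 0.195   0.9794 -0.0519]
 [ 0.9762 -0.1989 -0.0868]
 [-0.0953 -0.0338 -0.9949]]
[-13.1066  23.9345  83.1321  -5.7272  74.7851  -0.1242]
scene gauge [ 0.566  -0.0695  0.1542] 0.78 clogframe [35.004   0.5768  4.2   ]
scene clog [ 0.5619 -0.1008  0.1537] 0.74 clogframe [ 3.4986 -1.2658  3.7   ]
scene needle_tip [ 0.5721 -0.0616  0.1804] 0.51 clogframe [43.9055 -3.9322 30.4   ]
scene mark_tip [ 0.6532 -0.2393  0.186 ] 0.44 clogframe [-115.3896 -116.8911   36.    ]
scene lever_grip [ 0.4766 -0.2072  0.3027] 0.74 clogframe [-116.9799   62.5488  152.7   ]
side gauge [ 0.5675 -0.0689  0.1546] 0.81 clogframe [35.8744 -0.7837  4.6   ]
side clog [ 0.5567 -0.1027  0.1457] 0.7 clogframe [ 0.6578  3.4844 -4.3   ]
side needle_tip [ 0.6882  0.263  -0.0033] 0.24 clogframe [ 384.4315  -57.0799 -153.3   ]
side lever_grip [ 0.4799 -0.2069  0.306 ] 0.91 clogframe [-116.0666   59.3645  156.    ]
```

View pics/scene15o.png

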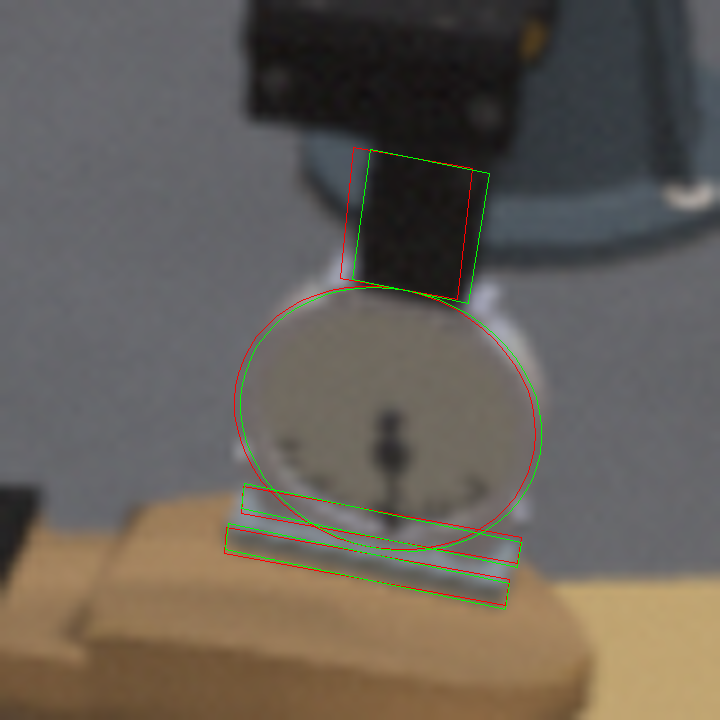

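View pics/scene15r.png

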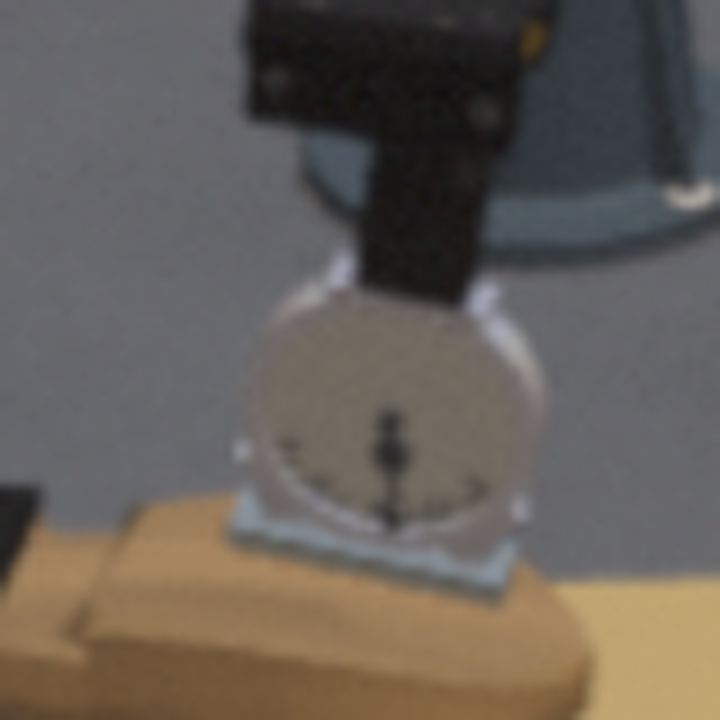

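View pics/wrist15.png

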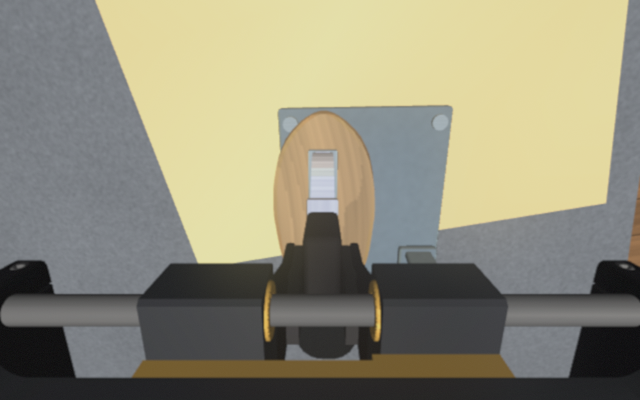

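```bash
cat > dial.py <<'E'
import sys
from h import *
from rig import bot, imaging
import cv2
n=sys.argv[1]; mx,my,mz=[float(a)/1000 for a in sys.argv[2:5]]; t=float(sys.argv[5]); N=int(sys.argv[6])
O=np.array([.561,-.104,.150]);u=np.array([.1875,.982,0]);v=np.array([-.982,.1875,0]);w=np.array([0,0,1.])
fr=[]
for i in range(N): d=imaging.capture("scene");fr.append(d["img"].astype(np.float32))
im=np.mean(fr,0); np.save(f"pics/{n}.npy",im)
m=O+u*mx+v*my+w*mz
S=9;src=[];dst=[]   # rectified in the WORLD-plumb frame (u, z), centred on dial centre
c0=m+ (w*np.cos(t)+u*np.sin(t))*.056 - v*.007
for a,b in [(-.04,-.04),(.04,-.04),(.04,.04),(-.04,.04)]:
    src.append(proj(d,c0+u*a+w*b));dst.append(((a+.04)*1000*S,(.04-b)*1000*S))
M=cv2.getPerspectiveTransform(np.float32(src),np.float32(dst))
out=cv2.warpPerspective(im,M,(720,720),flags=cv2.INTER_CUBIC)
out=np.clip((out-20)*1.6,0,255).astype(np.uint8)
cv2.imwrite(f"pics/{n}.png",out)
E
python3 dial.py d15 37 0 4 .15 12
```

```text
(no output)
```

View pics/d15.png

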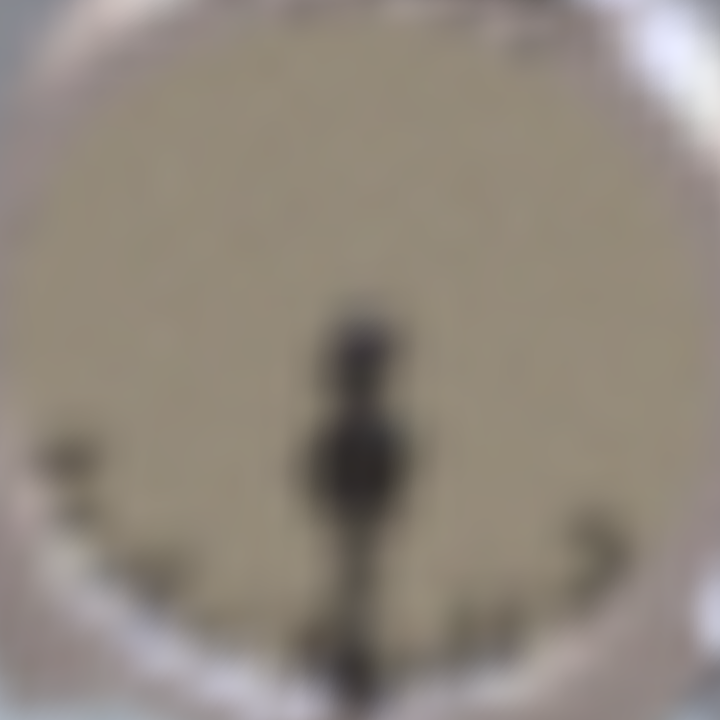

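```bash
python3 - <<'E'
import cv2,numpy as np
g=cv2.imread("pics/d15.png").astype(float).mean(2)
for y in range(300,715,15):
    r=g[y,290:430]; base=np.percentile(r,85); w=np.clip(base-25-r,0,None); 
    print(y, round((w*np.arange(290,430)).sum()/max(w.sum(),1),1), round(w.max(),0), int((w>w.max()/2).sum()))
E
```

```text
300 0.0 0.0 0
315 358.6 0.0 2
330 363.0 21.0 42
345 362.8 39.0 47
360 359.8 48.0 47
375 357.7 48.0 45
390 357.3 47.0 43
405 358.8 44.0 43
420 359.3 44.0 50
435 359.4 43.0 60
450 359.0 41.0 66
465 359.1 39.0 67
480 358.4 43.0 67
495 357.5 45.0 62
510 358.5 40.0 53
525 358.1 36.0 43
540 357.8 33.0 39
555 356.8 29.0 33
570 356.9 28.0 33
585 355.2 25.0 33
600 351.1 23.0 36
615 345.8 22.0 41
630 339.6 24.0 50
645 341.7 24.0 46
660 350.3 29.0 37
675 355.2 43.0 41
690 359.4 56.0 44
705 359.4 54.0 44
```

Emit:
send_rows([
  [[0,0,-0.1,0,1],[0,0,-0.07,0,1],[0,0,0,0,1]],
])

```text
time_s: 38.05
position: [0.573, -0.0505, 0.2714]
tcp_rot: [[0.195, 0.979, -0.053], [0.976, -0.199, -0.086], [-0.095, -0.035, -0.995]]
force: [0.1, 0.1, -3.0]
opening: 0.206
```

Emit:
send_rows([
  [[0,0,-0.04,0,1],[0,0,0,0,1]],
])

```text
time_s: 38.25
position: [0.5734, -0.0506, 0.2708]
tcp_rot: [[0.195, 0.979, -0.052], [0.976, -0.199, -0.087], [-0.095, -0.034, -0.995]]
force: [-0.6, 0.7, -2.6]
opening: 0.201
```

Emit:
send_rows([
  [[0,0,-0.03,0,1],[0,0,0,0,1]],
])

```text
time_s: 38.45
position: [0.5735, -0.0506, 0.2707]
tcp_rot: [[0.195, 0.979, -0.051], [0.976, -0.199, -0.087], [-0.095, -0.033, -0.995]]
force: [-1.7, 0.3, 1.9]
opening: 0.203
```

Emit:
send_rows([
  [[0,0,-0.03,0,1],[0,0,0,0,1]],
])

```text
time_s: 38.65
position: [0.5737, -0.0506, 0.2706]
tcp_rot: [[0.195, 0.979, -0.05], [0.976, -0.199, -0.087], [-0.096, -0.032, -0.995]]
force: [-1.9, 1.1, 5.8]
opening: 0.205
```

Emit:
send_rows([
  [[0,0,0,0,1],[0,0,0,0,1],[0,0,0,0,1],[0,0,0,0,1],[0,0,0,0,1],[0,0,0,0,1],[0,0,0,0,1],[0,0,0,0,1],[0,0,0,0,1],[0,0,0,0,1]],
])

```text
time_s: 39.65
position: [0.5737, -0.0506, 0.2706]
tcp_rot: [[0.195, 0.979, -0.05], [0.976, -0.199, -0.087], [-0.096, -0.032, -0.995]]
force: [-1.0, 1.5, 7.5]
opening: 0.198
```

```bash
python3 dial.py d16 37 0 -2.9 .155 12; python3 ov.py 16 37 0 -3 0.12 0.155;python3 look.py 16
```

```text
40.65 [ 0.5737 -0.0506  0.2706] [-0.9368  0.9759  6.0674] 0.20333724533943465
[[ 0.1954  0.9794 -0.0502]
 [ 0.9761 -0.1992 -0.0874]
 [-0.0956 -0.0319 -0.9949]]
[-13.1122  24.2664  83.6453  -5.765   73.8374  -0.0132]
scene gauge [ 0.5665 -0.0637  0.1467] 0.72 clogframe [40.7933  1.1733 -3.3   ]
scene clog [ 0.5624 -0.1036  0.1488] 0.66 clogframe [ 0.8428 -2.2818 -1.2   ]
scene needle_tip [ 0.569  -0.0614  0.1755] 0.5 clogframe [43.5207 -0.8505 25.5   ]
scene mark_tip [ 0.5611 -0.1044  0.1516] 0.61 clogframe [-0.1866 -1.1552  1.6   ]
scene lever_grip [ 0.4752 -0.2016  0.3049] 0.81 clogframe [-111.7432   64.9736  154.9   ]
side gauge [ 0.565  -0.071   0.1486] 0.74 clogframe [33.3435  1.2775 -1.4   ]
side clog [ 0.5572 -0.1004  0.1478] 0.87 clogframe [ 3.0102  3.4246 -2.2   ]
side lever_grip [ 0.4768 -0.2061  0.3034] 0.83 clogframe [-115.8622   62.5587  153.4   ]
```

View pics/d16.png

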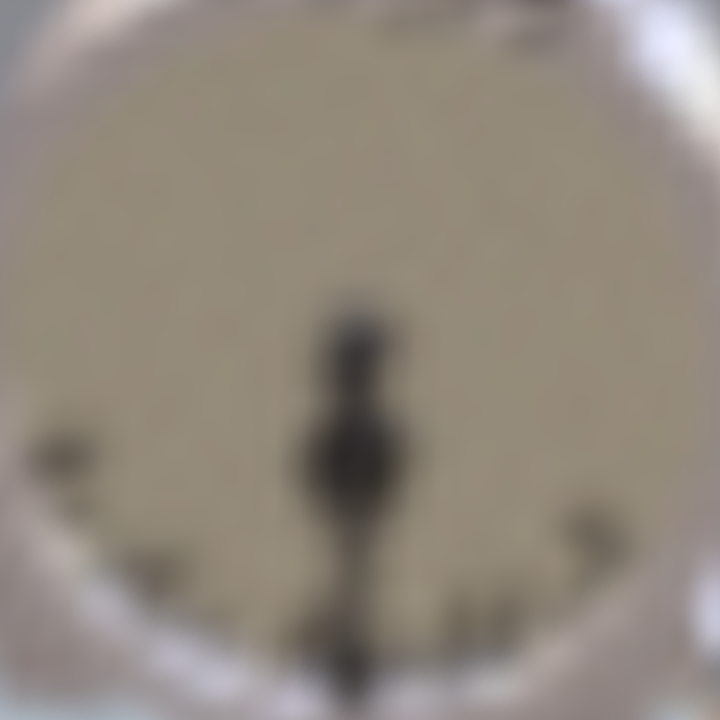

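View pics/scene16o.png

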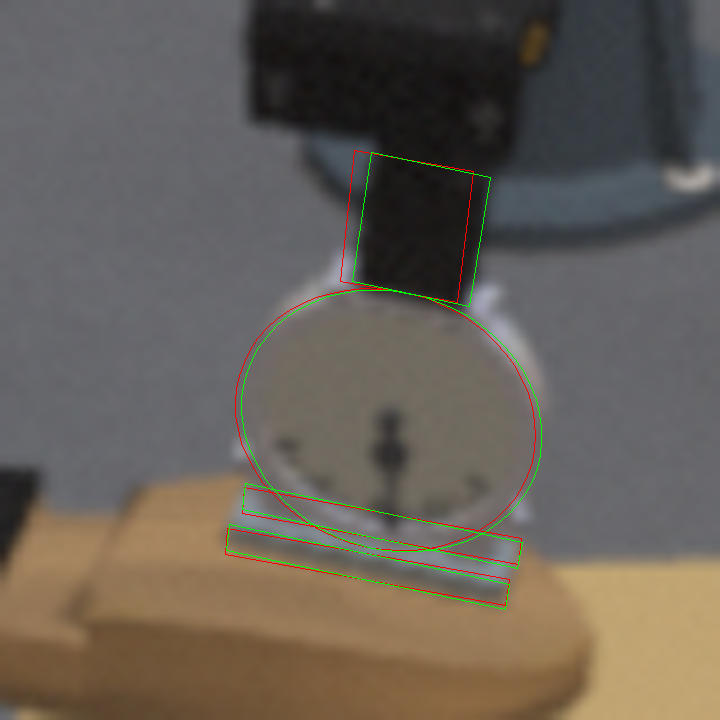

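View pics/side16o.png

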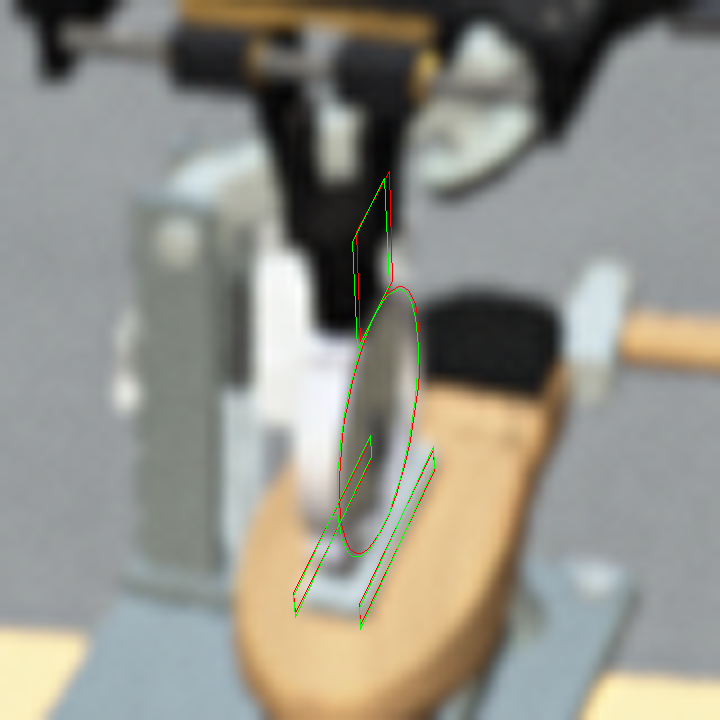

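```bash
python3 -c "
from rig import bot
print(bot.hand_in()); s=bot.read_state(); print(s['time_s'],s['force'])"
```

```text
the job is handed in; nothing more can be done
None
the job is handed in; nothing more can be done
```

I pressed the heel, let the lever spring back, and left the gauge gripped on the sole in front of the ball with its pointer on the mark. I handed the job in at about 41 s. No verdict comes back, so these are my own last checks:

- **Lever:** it reached its stop, where the push force jumped to about 37 N. It then sprang back up, with the grip point seen about 305 mm above the bench afterwards.
- **Gauge position:** the base middle is about 37 mm in front of the crown and within a few mm of the centre line. In the scene and side pictures its outline fits a base lying tangent on the sole.
- **Pointer and mark:** the gauge is tilted about 0.15 rad, and I had read the mark as about 0.15 rad earlier. In the averaged scene picture the pointer and mark lie over each other, within an estimated 0.02 rad. The scene view is coarse, so this is my least certain check.
- **Contact and grip:** the force on the sole is about 9 N. The grip is closed at the handle's width and the arm was still.

**What went wrong on the way:**
- The first lever push slid off the handle, so I repeated it with the fingers cradling the handle.
- My first grasp of the gauge ran the last joint right up to its limit. I set the gauge down and regrasped it half a turn round. That left the tool about 6° off vertical, including about 2° sideways.
- The networks gave wrong or no positions for the mark tip, so I ignored them and measured from rectified pictures instead.

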